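Hang the spare bin and sort the leftover fixings

TASK

Tidy up the fixings left on the bench. Hook the empty narrow bin by its back lip over the rail of the bin rack, in the gap between the two bins already there, so that it hangs flat; and sort the loose fixings into the bins: the bolt with the bolts, both nuts with the nuts, and the round bush in the bin you hung up.

Things in the scene. Friction and masses are not known exactly. Their poses are not given: they have to be found in the camera images.
- rack: Grey steel bin rack fixed on the bench: a level flat rail, 5 mm thick, 400 mm long, its rounded top edge 93 mm up (nothing is higher; 26 mm free space behind it), and a lower bar 35 to 51 mm up with its front in the same plane. Origin: on the bench straight below the middle of the rail's front face. x square to the rail, away from the robot; y along it; z up. Bins hang on its -x side.
- bolt_bin: Red shelf bin hung fixed on the rack, two hex bolts in its rear. 105 mm wide, 130 deep, 60 high, 3 mm walls; sloping front only 34 mm high. Origin: middle of its underside, 33 mm above the bench, 66 mm before the rail's front; x to its back, y along the rail, z up. Floor at z = 3 mm, clear for x = -62 to +17 mm; stock behind that, 25 mm high.
- nut_bin: Red bin like bolt_bin (same size, origin, axes), hung fixed on the rack, with three hex nuts in its rear: floor clear for x = -62 to +17 mm, stock behind that up to 39 mm high. Which bin is on the left changes.
- bin_mid (a point): Empty loose bin on the bench, red, about 160 g: 64 mm wide over its upright sides (grasp across these), 130 deep, 60 high, 3 mm walls and floor, sloping front 34 mm high; sides at full height from x = -20 to +65 mm (its back). This point: middle of the bin, 30 mm above its underside; x to its back, y across, z up. Hung: about 58 mm above the bench, 66 mm before the rail's front.
- bin_lip (a point): Loose bin's hooked lip, along its back top; this point: underside of the lip at the back wall (60 mm above the bin's underside). The lip goes 12 mm back, then down, flaring; its lower edge is 18 mm below this point. Mouth 14 mm wide, 9 mm at the top. Lift that edge over the rail, back wall near or touching the rail, then straight down until the lip sits on the rail; it hangs about 4 degrees nose-down.
- bolt_mid (a point): Loose steel hex bolt, about 150 g, lying: shank 16 mm thick and 70 mm long, head 24 mm across flats and 10 mm thick, 80 mm over all. This point is on its axis half-way along, 10 mm above the bench; x along the bolt, head at -x.
- nut1_mid (a point): Loose steel hex nut lying flat, about 100 g, 36 mm across flats, 18 mm high, with a 22 mm hole. This point is its centre, half-way up; x square to one pair of flats, z along the hole.
- nut2_mid (a point): A second loose hex nut, the same as nut1.
- bush_mid (a point): Loose round steel bush (spacer sleeve), about 120 g, standing on end: 26 mm in diameter, 40 mm high, with a 13 mm bore. This point is its centre, half-way up; z along the bore.
Mind the look-alikes: they are no part of the job. Leave any yellow look-alike of the part that bears bolt_mid alone.

How it is judged (in metres and radians):
At the end, for the whole second after the job is handed in: The narrow bin hangs by its lip on the rail between the other two (middle 53-72 mm up, 54-82 mm before the rail, level within 11, square within 9 degrees); the bolt is in bolt_bin, both nuts in nut_bin and the bush in the hung bin, centres within the walls, below the rim; all at rest (z of bin_mid in the frame of rack between 0.053 and 0.072 m and x of bin_mid in the frame of rack between -0.082 and -0.054 m and y of bin_mid in the frame of rack between -0.06 and 0.06 m and angle between bin_mid's own z axis and vertical below 0.19 rad and angle between the y axis of bin_mid and the y axis of rack, either way round below 0.16 rad and linear speed of each of bin, bolt, nut1, nut2, bush below 0.03 m/s and x of bolt_mid in the frame of bolt_bin between -0.062 and 0.062 m and y of bolt_mid in the frame of bolt_bin between -0.05 and 0.05 m and z of bolt_mid in the frame of bolt_bin between 0.003 and 0.058 m and x of nut1_mid in the frame of nut_bin between -0.062 and 0.062 m and y of nut1_mid in the frame of nut_bin between -0.05 and 0.05 m and z of nut1_mid in the frame of nut_bin between 0.003 and 0.058 m and x of nut2_mid in the frame of nut_bin between -0.062 and 0.062 m and y of nut2_mid in the frame of nut_bin between -0.05 and 0.05 m and z of nut2_mid in the frame of nut_bin between 0.003 and 0.058 m and x of bush_mid in the frame of bin_mid between -0.06 and 0.06 m and y of bush_mid in the frame of bin_mid between -0.03 and 0.03 m and z of bush_mid in the frame of bin_mid between -0.03 and 0.028 m); the robot touches nothing.
It also fails if it takes over 106 s, if anything falls off the work surface, if the arm or the gripper's body presses on something with over 40 N, if the wrist force passes 120 N, or if a joint passes its speed limit or range.

ROBOT

A 6-joint arm with a two-finger parallel gripper is mounted at the origin on the work surface. World frame = base frame: x ahead of the robot, y to its left, z up, the work surface at z = 0. Lengths are in m, angles in degrees, forces in N, time in s.
With the tool pointing down it reaches from about 0.35 to 0.875 m from the base axis. Payload 4.2 kg.
Tool frame: the origin (TCP) lies on the centre line of the jaws, within the pads' length; the fingertips stand 11 mm ahead of it and the grasp point (between the pads) lies 8 mm behind it; z points along the fingers, y is the line along which they close (so a half turn about z gives the same grasp; the last joint's range is limited). The gripper opens to 85 mm and grips with 20 to 120 N. Pads are 22 mm wide; open, the fingers measure 114 mm over their backs; the gripper's body (76 mm by 85 mm) begins 54 mm behind the grasp point. The pads swing forward as they close: fully open they stand 13 mm farther back than shut.
Start: joints at [-50.787, 22.042, 0.453, 0, -68.411, -14.817], TCP at [0.258, -0.569, 0.242] pointing down, gripper open.
Joint ranges: [-179.83, 179.83], [-69.29, 118.12], [-61.27, 80.66], [-181.25, 117.63], [-171.15, -9.14], [-177.46, 177.46]. Speed limits (degrees/s): [159.86, 159.86, 180, 180, 180, 180].

INTERFACE

Orientations are given as [roll, pitch, yaw] about the fixed x, y, z axes, in that order (R = Rz(yaw) Ry(pitch) Rx(roll)).
In Python, from bench import * gives the robot as it stands. The module is installed in compiled form; this text tells all that it offers.
- The arm moves only by the tool carry_out, never from a script. Its argument "commands" is a list of rows, each an object with "linear": the shift along the tool's x, y, z in m, a list of three; "delta_rot": the turn, a rotation vector about the tool's x, y, z in rad, a list of three; "claw": the opening, from 0 (shut) to 1 (fully open). In form: [{"linear": [dx, dy, dz], "delta_rot": [ax, ay, az], "claw": claw}, ...]. A call has exactly 10 rows; each row shifts and turns the commanded pose from where the row before left it, along the tool's axes as they then stand; what a row does not reach is not made up. A row lasts 1/12 s, in which the tool goes at most 41.7 mm and 7.16 degrees, less where a joint would pass 70% of its speed; a pose out of reach is approached as far as the arm can. A call is refused whole if a number of a shift passes 0.0417 or a number of a turn 0.125, either way. A call with a gripper value outside its range is refused whole. The fingers move at their own pace and stop on an object; "newtons" is the grip in N (left out, the last holds). Time passes only in rows, so rows that do not move let the fingers close, or fill a call up. It gives the time, the measured TCP pose, the force, the opening and the grip force at its end, in the units of the state.
- observe(): the state, without advancing time (a new reading comes with each control period).
- get_image(name): name is "scene" or "side" or "wrist"; returns a dict with "color" (480x640x3 uint8, red, green, blue), "z_map" (480x640 float32, m along the optical axis (not along the pixel's ray), 0 where there is no reading), "intrinsics" (3x3 intrinsics, pixels), "xyz" and "orientation" of the camera in the world. Camera axes: x right, y down, z forward; pixel columns grow to the right and rows downward; lengths in m; the calibration is good to about 2 mm. A picture is of the moment at which its call begins.
- hand_in(): hands the job in; it is judged then, once.
The state is a dict: "clock": time; "joint_positions": joint angles; "qd": joint speeds; "tau": joint torques, N m; "eef_pos": TCP position; "tcp_rot": TCP orientation; "contact_force": force on the tool from outside, world axes, zero at the start; "torque": the same for the moment, N m; "width": finger opening in m; "finger_force": force on a finger pad.
Only numpy, scipy, OpenCV 4.12 (cv2) and the standard library are available. Lean on these libraries where they do the work, as an engineer would, in place of code of your own. Each camera call takes 0.05 s, during which the arm holds its last target. There are 200 camera calls.

## Working session

There is one attempt and no reset: what is moved stays moved. The work goes in short steps, Python scripts to look and compute and a tool call to move; the robot and the scene stay as the last step left them, time stands still between calls to the robot, and variables do not carry over. Pictures are saved under pics/ and viewed, at most 14 in all, crops included, and the job is handed in when it is done.

Besides the shell and the picture viewer there is one more tool, called after "Call:" as name([rows], argument=value, ...), one row to a line, values as JSON. carry_out: Moves the arm, as the interface text tells. Its arguments: {"type":"object","properties":{"commands":{"type":"array","items":{"type":"object","properties":{"linear":{"type":"array","items":{"type":"number"}},"delta_rot":{"type":"array","items":{"type":"number"}},"claw":{"type":"number"}}}},"newtons":{"type":"number"}},"required":["commands"]}

```bash
mkdir -p pics; cat > h.py <<'E'
from bench import *
import numpy as np, cv2
from scipy.spatial.transform import Rotation as R
def rot(o):
    o=np.array(o,float)
    if o.shape==(3,3): return o
    if o.size==4: return R.from_quat(o).as_matrix()
    return R.from_euler('xyz',o,degrees=True).as_matrix()
def snap(n,f=None):
    d=get_image(n)
    if f: cv2.imwrite('pics/'+f,d['color'][:,:,::-1])
    return d
def cloud(d):
    K=np.array(d['intrinsics']);z=d['z_map'];v,u=np.mgrid[:480,:640]
    P=np.stack([(u-K[0,2])*z/K[0,0],(v-K[1,2])*z/K[1,1],z],-1)
    W=P@rot(d['orientation']).T+np.array(d['xyz']);W[z==0]=np.nan
    return W
E
python3 - <<'E'
from h import *
for n in('scene','side'):
    d=snap(n,n+'1.png');print(n,d['xyz'],d['orientation'],d['intrinsics']);np.savez(n+'1.npz',c=d['color'],W=cloud(d))
print(observe())
E
```

```text
scene [ 0.98566046 -0.47711278  1.08311896] [-146.32746018    0.38739752   42.49791873] [[485.21429461   0.         323.30335672]
 [  0.         485.21429461 242.23557704]
 [  0.           0.           1.        ]]
side [0.07714597 0.86310973 0.73094875] [-125.61524732   -0.46623522 -150.772422  ] [[589.8212185    0.         329.43306633]
 [  0.         589.8212185  232.31705837]
 [  0.           0.           1.        ]]
{'clock': 0.1, 'joint_positions': array([-5.07881532e+01,  2.20866849e+01,  3.86519592e-01, -2.48928992e-02,
       -6.84118073e+01, -1.48144154e+01]), 'qd': array([-0.04466988, -0.12620311,  0.14109279,  0.0745822 ,  0.07069327,
        0.0375446 ]), 'tau': array([-4.03412787e-04, -3.93319094e+01,  1.88929850e+01,  4.19804201e+00,
       -2.57424879e-03,  2.58399403e-06]), 'eef_pos': array([ 0.25794576, -0.56872833,  0.24132115]), 'tcp_rot': array([ 1.79885834e+02, -6.27065943e-03, -1.55611744e+02]), 'contact_force': array([ 0.1888639 , -0.07339519,  0.15770243]), 'torque': array([ 0.03816095,  0.02994525, -0.0121871 ]), 'finger_force': 0.0, 'width': 0.08576335023368141}
```

View pics/scene1.png

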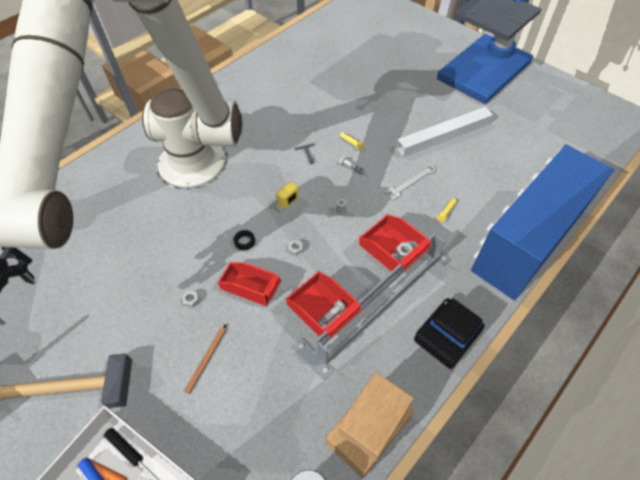

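View pics/side1.png

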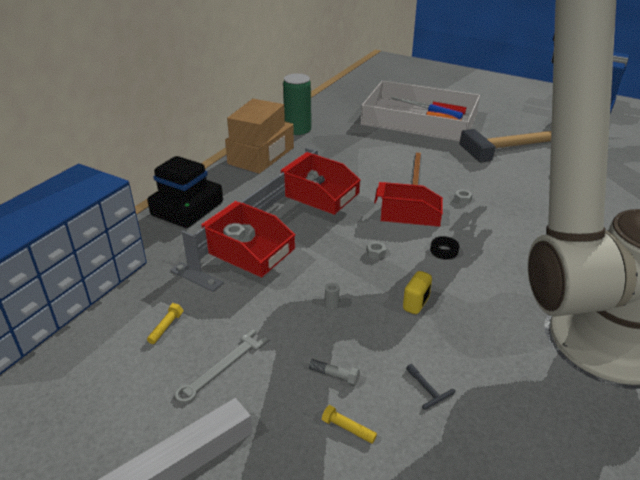

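Candidates in the scene image:
- **Nuts:** (190,298) and (296,247). The black ring at (244,240) is a decoy.
- **Bush:** (342,206).
- **Bolt:** steel at (349,163). The yellow ones at (350,141) and (447,210) and the T-key at (306,152) are decoys.
- **Loose bin:** (250,283). The hung bins are nut_bin at (395,243) and bolt_bin at (323,303).

I'll check these choices in one close crop and measure them.

```bash
python3 - <<'E'
from h import *
a=np.load('scene1.npz');b=np.load('side1.npz')
im=a['c'][:,:,::-1];cv2.imwrite('pics/c1.png',cv2.resize(im[130:370,170:470],(800,600)[:2] if 0 else (750,600),interpolation=cv2.INTER_CUBIC))
hsv=[cv2.cvtColor(x['c'],cv2.COLOR_RGB2HSV) for x in(a,b)]
def blob(x,px,r,zmin,zmax):
    W=x['W'];u,v=px;w=W[v-r:v+r+1,u-r:u+r+1].reshape(-1,3)
    w=w[(w[:,2]>zmin)&(w[:,2]<zmax)]
    if len(w)<4: print('few',px,len(w));return
    c=w[:,:2].mean(0);mm=(w[:,:2].max(0)+w[:,:2].min(0))/2
    _,s,vt=np.linalg.svd(w[:,:2]-c,full_matrices=False)
    print(px,len(w),'mean',c.round(3),'mid',mm.round(3),'ext',np.ptp(w,axis=0).round(3),'zmax',w[:,2].max().round(3),'dir',np.degrees(np.arctan2(vt[0,1],vt[0,0])).round(1))
for n,x,l in(('scene',a,[('nutA',(190,298),14,.012,.03),('nutB',(296,247),14,.012,.03),('bush',(342,206),14,.03,.06),('bolt',(349,163),18,.008,.04),]),
 ('side',b,[('nutA',(462,197),14,.012,.03),('nutB',(377,250),16,.012,.03),('bush',(332,295),18,.03,.06),('bolt',(334,371),28,.008,.04)])):
    for m,p,r,z0,z1 in l: print(n,m,end=' ');blob(x,p,r,z0,z1)
# red bins
for nm,x,h in(('scene',a,hsv[0]),('side',b,hsv[1])):
    m=(((h[...,0]<8)|(h[...,0]>172))&(h[...,1]>150)&(h[...,2]>60)).astype(np.uint8)
    n,L,st,c=cv2.connectedComponentsWithStats(m)
    for i in range(1,n):
        if st[i,4]<500: continue
        w=x['W'][L==i];w=w[~np.isnan(w[:,0])]
        w=w[np.abs(w[:,2]-.05)<.1]
        zt=np.percentile(w[:,2],98);t=w[w[:,2]>zt-.006]
        r=cv2.minAreaRect(w[:,:2].astype(np.float32)*1000)
        print(nm,c[i].round(),st[i,4],'zt',zt.round(3),'rect',r,'top mean',t.mean(0).round(3))
# rail: points not red z .08-.1 near rack
for nm,x,h in(('scene',a,hsv[0]),('side',b,hsv[1])):
    W=x['W'];s=h[...,1]
    m=(np.abs(W[...,2]-.091)<.006)&(s<60)&(W[...,0]>.4)&(W[...,0]<.95)&(np.abs(W[...,1])<.4)
    n,L,st,c=cv2.connectedComponentsWithStats(m.astype(np.uint8))
    for i in range(1,n):
        if st[i,4]>25:
            w=W[L==i];q=cv2.fitLine((w[:,:2]*1000).astype(np.float32),cv2.DIST_HUBER,0,.01,.01).ravel()
            print(nm,'rail?',c[i].round(),st[i,4],q.round(3),w.min(0).round(3),w.max(0).round(3))
E
```

```text
scene nutA (190, 298) 132 mean [ 0.368 -0.3  ] mid [ 0.367 -0.298] ext [0.038 0.04  0.011] zmax 0.024 dir -27.3
scene nutB (296, 247) 110 mean [ 0.454 -0.016] mid [ 0.455 -0.015] ext [0.04  0.038 0.01 ] zmax 0.022 dir -20.7
scene bush (342, 206) 66 mean [0.459 0.159] mid [0.459 0.159] ext [0.026 0.026 0.013] zmax 0.044 dir -46.8
scene bolt (349, 163) 170 mean [0.369 0.312] mid [0.373 0.339] ext [0.088 0.104 0.018] zmax 0.027 dir -50.1
side nutA (462, 197) 125 mean [ 0.366 -0.293] mid [ 0.367 -0.295] ext [0.038 0.038 0.009] zmax 0.021 dir 87.7
side nutB (377, 250) 174 mean [ 0.452 -0.011] mid [ 0.453 -0.011] ext [0.04  0.042 0.009] zmax 0.021 dir 114.4
side bush (332, 295) 160 mean [0.457 0.165] mid [0.457 0.164] ext [0.026 0.029 0.013] zmax 0.043 dir 117.7
side bolt (334, 371) 540 mean [0.369 0.31 ] mid [0.375 0.306] ext [0.083 0.027 0.019] zmax 0.027 dir -175.2
scene [393. 241.] 2058 zt 0.097 rect ((656.250732421875, 136.57875061035156), (109.10148620605469, 145.58163452148438), 86.35330963134766) top mean [0.703 0.13  0.095]
scene [249. 282.] 1680 zt 0.064 rect ((452.9166564941406,
[... 1166 characters left out ...]
[312. 150.] 35 [ 9.76000e-01 -2.16000e-01  7.06659e+02 -1.88638e+02] [ 0.692 -0.197  0.085] [ 0.727 -0.172  0.094]
side rail? [263. 188.] 197 [6.30000e-02 9.98000e-01 7.06547e+02 9.55600e+00] [ 0.698 -0.063  0.085] [0.714 0.077 0.095]
side rail? [125. 237.] 201 [4.0000e-03 1.0000e+00 8.2783e+02 2.8254e+02] [0.816 0.246 0.085] [0.832 0.311 0.097]
side rail? [195. 233.] 94 [8.42000e-01 5.39000e-01 7.25722e+02 2.06159e+02] [0.715 0.189 0.085] [0.752 0.216 0.095]
side rail? [ 96. 258.] 242 [5.00000e-03 1.00000e+00 8.27789e+02 3.50532e+02] [0.816 0.318 0.085] [0.832 0.382 0.097]
side rail? [ 75. 271.] 31 [ 1.44000e-01 -9.90000e-01  8.28511e+02  3.93967e+02] [0.826 0.388 0.086] [0.832 0.4   0.096]
```

View pics/c1.png

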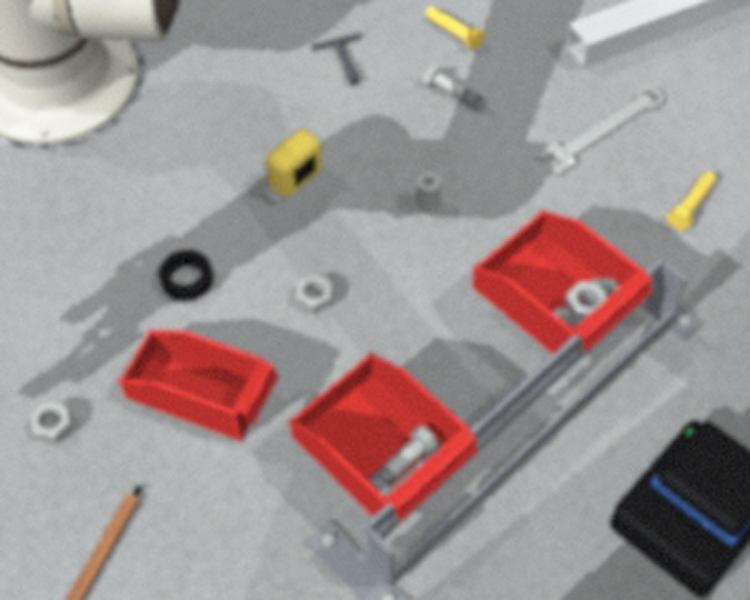

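The crop confirms the choices. The loose nuts are at (50,420) and (315,292), the grey bush at (428,190), and the steel bolt at (455,87) with its head towards the upper left. The narrow bin is at (200,385) with its lip to the right. Bolt_bin is on the -y side and nut_bin on +y.

```bash
cat >> h.py <<'E'
def go(x,y,z,yaw):
    "turn (rad about tool z) first, then shift in the turned tool axes"
    s=observe();p=np.array(s['eef_pos']);y0=s['tcp_rot'][2]
    d=(yaw-y0+180)%360-180
    Rt=R.from_euler('xyz',[180,0,yaw],degrees=True).as_matrix()
    print('t',round(s['clock'],2),'p',p.round(4),'rpy',np.round(s['tcp_rot'],1),'turn_z',round(-np.radians(d),3),'shift',(Rt.T@(np.array([x,y,z])-p)).round(4),'w',round(s['width'],4),'F',np.round(s['contact_force'],1))
E
python3 -c "
from h import *
go(.459,-.170,.20,-159.6)"
```

```text
t 0.1 p [ 0.2579 -0.5687  0.2413] rpy [ 179.9   -0.  -155.6] turn_z 0.07 shift [-0.3274  0.3036  0.0413] w 0.0858 F [ 0.2 -0.1  0.2]
```

Call:
carry_out([
  {"delta_rot":[0,0,0.07],"linear":[0,0,0],"claw":1},
  {"linear":[-0.0273,0.0253,0.0034],"delta_rot":[0,0,0],"claw":1},
  {"linear":[-0.0273,0.0253,0.0034],"delta_rot":[0,0,0],"claw":1},
  {"linear":[-0.0273,0.0253,0.0034],"delta_rot":[0,0,0],"claw":1},
  {"linear":[-0.0273,0.0253,0.0034],"delta_rot":[0,0,0],"claw":1},
  {"linear":[-0.0273,0.0253,0.0034],"delta_rot":[0,0,0],"claw":1},
  {"linear":[-0.0273,0.0253,0.0034],"delta_rot":[0,0,0],"claw":1},
  {"linear":[-0.0273,0.0253,0.0034],"delta_rot":[0,0,0],"claw":1},
  {"linear":[-0.0273,0.0253,0.0034],"delta_rot":[0,0,0],"claw":1},
  {"linear":[-0.0273,0.0253,0.0034],"delta_rot":[0,0,0],"claw":1},
])

```text
clock: 0.93
eef_pos: [0.4093, -0.2683, 0.2114]
tcp_rot: [180.0, -0.0, -159.6]
contact_force: [0.3, -0.7, -0.1]
width: 0.0855
finger_force: 0.0
```

Call:
carry_out([
  {"linear":[-0.0273,0.0253,0.0034],"delta_rot":[0,0,0],"claw":1},
  {"linear":[-0.0273,0.0253,0.0034],"delta_rot":[0,0,0],"claw":1},
  {"linear":[-0.0273,0.0253,0.0034],"delta_rot":[0,0,0],"claw":1},
  {"linear":[0,0,0],"delta_rot":[0,0,0],"claw":1},
  {"linear":[0,0,0],"delta_rot":[0,0,0],"claw":1},
  {"linear":[0,0,0],"delta_rot":[0,0,0],"claw":1},
  {"linear":[0,0,0],"delta_rot":[0,0,0],"claw":1},
  {"linear":[0,0,0],"delta_rot":[0,0,0],"claw":1},
  {"linear":[0,0,0],"delta_rot":[0,0,0],"claw":1},
  {"linear":[0,0,0],"delta_rot":[0,0,0],"claw":1},
])

```text
clock: 1.77
eef_pos: [0.4591, -0.1713, 0.2016]
tcp_rot: [-180.0, 0.0, -159.7]
contact_force: [-0.5, 0.0, -0.2]
width: 0.0855
finger_force: 0.0
```

```bash
python3 - <<'E'
from h import *
d=snap('wrist','w1.png');W=cloud(d);np.savez('w1.npz',c=d['color'],W=W)
go(.459,-.170,.027,-159.6);print(d['xyz'],d['orientation'])
h=cv2.cvtColor(d['color'],cv2.COLOR_RGB2HSV)
m=(((h[...,0]<8)|(h[...,0]>172))&(h[...,1]>150)&(h[...,2]>60))
w=W[m];w=w[np.abs(w[:,2]-.05)<.1];print(len(w),cv2.minAreaRect(w[:,:2].astype(np.float32)*1000))
t=w[w[:,2]>.056];print(cv2.minAreaRect(t[:,:2].astype(np.float32)*1000),t.max(0))
E
```

```text
t 1.82 p [ 0.4592 -0.1711  0.2016] rpy [-180.     0.  -159.7] turn_z -0.002 shift [-0.0002  0.0011  0.1746] w 0.0854 F [-0.6 -0.6  0.1]
[ 0.38582681 -0.19707526  0.33389329] [1.62086816e+02 1.63832312e-02 1.10279977e+02]
23099 ((601.6423950195312, -80.94869995117188), (488.8300476074219, 245.65504455566406), 50.85477066040039)
((533.0004272460938, -55.66725158691406), (294.9158935546875, 268.466796875), 12.060136795043945) [0.67655127 0.09480387 0.09770794]
```

View pics/w1.png

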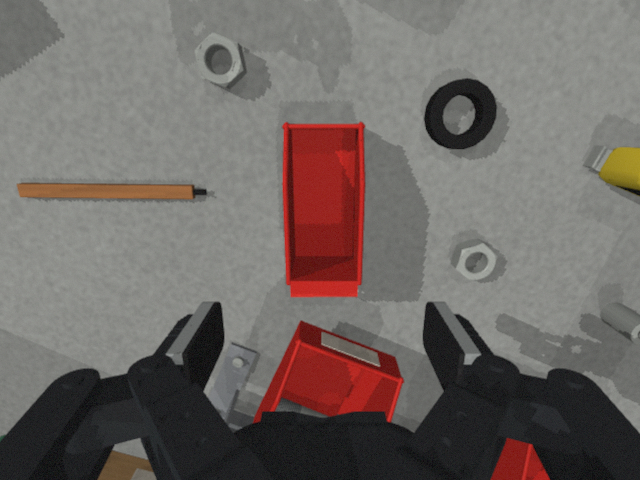

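The wrist view shows the bin upright at (325,210) with its lip at (325,288). NutA is at (220,60), nutB at (475,262), and the bolt_bin front at (345,345). I'll measure these from this view.

```bash
python3 - <<'E'
from h import *
a=np.load('w1.npz');W=a['W'];h=cv2.cvtColor(a['c'],cv2.COLOR_RGB2HSV)
m=(((h[...,0]<8)|(h[...,0]>172))&(h[...,1]>150)&(h[...,2]>60))
s=np.zeros_like(m);s[115:302,275:375]=1
w=W[m&s];t=w[(w[:,2]>.056)&(w[:,2]<.07)]
print(cv2.minAreaRect(w[:,:2].astype(np.float32)*1000),cv2.minAreaRect(t[:,:2].astype(np.float32)*1000),np.percentile(t[:,2],[5,50,95]))
lip=W[285:296,295:355].reshape(-1,3);print('lip',lip.mean(0),'rear side edges',W[260,288:292].mean(0),W[260,358:363].mean(0))
for n,(u,v) in(('nutA',(220,60)),('nutB',(475,262))):
    q=W[v-28:v+29,u-28:u+29].reshape(-1,3);q=q[(q[:,2]>.013)&(q[:,2]<.025)]
    r=cv2.minAreaRect((q[:,:2]*1000).astype(np.float32));print(n,r,np.median(q[:,2]))
E
```

```text
((460.181396484375, -172.31390380859375), (161.95654296875, 66.86234283447266), 20.974096298217773) ((465.9675598144531, -167.3173828125), (110.82914733886719, 64.55194091796875), 20.367229461669922) [0.05823229 0.0630279  0.06452993]
lip [nan nan nan] rear side edges [ 0.49765662 -0.18629924  0.05908485] [ 0.47574474 -0.13081156  0.06240989]
nutA ((366.72149658203125, -295.4703369140625), (36.35081100463867, 40.67969512939453), 60.23603057861328) 0.01831196235083507
nutB ((452.68170166015625, -12.123422622680664), (40.97712326049805, 35.83699035644531), 69.26072692871094) 0.018344000478858424
```

Call:
carry_out([
  {"linear":[0,0.001,0.035],"delta_rot":[0,0,0],"claw":1},
  {"linear":[0,0,0.035],"delta_rot":[0,0,0],"claw":1},
  {"linear":[0,0,0.035],"delta_rot":[0,0,0],"claw":1},
  {"linear":[0,0,0.035],"delta_rot":[0,0,0],"claw":1},
  {"linear":[0,0,0.0345],"delta_rot":[0,0,0],"claw":1},
  {"linear":[0,0,0],"delta_rot":[0,0,0],"claw":0.6},
  {"linear":[0,0,0],"delta_rot":[0,0,0],"claw":0.4},
  {"linear":[0,0,0],"delta_rot":[0,0,0],"claw":0.2},
  {"linear":[0,0,0],"delta_rot":[0,0,0],"claw":0.2},
  {"linear":[0,0,0],"delta_rot":[0,0,0],"claw":0.2},
], newtons=40)

```text
clock: 2.65
eef_pos: [0.4605, -0.1696, 0.0291]
tcp_rot: [-179.9, 0.2, -159.6]
contact_force: [-0.1, 0.2, -2.3]
width: 0.0634
finger_force: 48.1
```

```bash
python3 -c "
from h import *
go(.459,-.170,.15,176.4)"
```

```text
t 2.65 p [ 0.4605 -0.1696  0.0291] rpy [-179.9    0.2 -159.6] turn_z 0.419 shift [ 0.0015 -0.0005 -0.1209] w 0.0634 F [-0.1  0.2 -2.3]
```

Call:
carry_out([
  {"linear":[0,0,-0.02],"delta_rot":[0,0,0],"claw":0.2},
  {"linear":[0,0,-0.025],"delta_rot":[0,0,0],"claw":0.2},
  {"linear":[0,0,-0.025],"delta_rot":[0,0,0.105],"claw":0.2},
  {"linear":[0,0,-0.025],"delta_rot":[0,0,0.105],"claw":0.2},
  {"linear":[0,0,-0.025],"delta_rot":[0,0,0.105],"claw":0.2},
  {"linear":[0,0,0],"delta_rot":[0,0,0.104],"claw":0.2},
  {"linear":[0,0,0],"delta_rot":[0,0,0],"claw":0.2},
  {"linear":[0,0,0],"delta_rot":[0,0,0],"claw":0.2},
  {"linear":[0,0,0],"delta_rot":[0,0,0],"claw":0.2},
  {"linear":[0,0,0],"delta_rot":[0,0,0],"claw":0.2},
])

```text
clock: 3.48
eef_pos: [0.4585, -0.1695, 0.1464]
tcp_rot: [180.0, -0.1, 176.5]
contact_force: [-0.1, 1.1, -1.8]
width: 0.0635
finger_force: 48.4
```

```bash
python3 -c "
from h import *
go(.623,.0137,.15,176.4)"
```

```text
t 3.48 p [ 0.4585 -0.1695  0.1464] rpy [ 1.800e+02 -1.000e-01  1.765e+02] turn_z 0.001 shift [-0.1527  0.1931 -0.0036] w 0.0635 F [-0.1  1.1 -1.8]
```

Call:
carry_out([
  {"linear":[-0.0218,0.0276,0],"delta_rot":[0,0,0],"claw":0.2},
  {"linear":[-0.0218,0.0276,0],"delta_rot":[0,0,0],"claw":0.2},
  {"linear":[-0.0218,0.0276,0],"delta_rot":[0,0,0],"claw":0.2},
  {"linear":[-0.0218,0.0276,0],"delta_rot":[0,0,0],"claw":0.2},
  {"linear":[-0.0218,0.0276,0],"delta_rot":[0,0,0],"claw":0.2},
  {"linear":[-0.0218,0.0276,0],"delta_rot":[0,0,0],"claw":0.2},
  {"linear":[-0.0218,0.0276,0],"delta_rot":[0,0,0],"claw":0.2},
  {"linear":[0,0,0],"delta_rot":[0,0,0],"claw":0.2},
  {"linear":[0,0,0],"delta_rot":[0,0,0],"claw":0.2},
  {"linear":[0,0,0],"delta_rot":[0,0,0],"claw":0.2},
])

```text
clock: 4.32
eef_pos: [0.6227, 0.0135, 0.1456]
tcp_rot: [-180.0, -0.2, 176.4]
contact_force: [-0.3, -0.5, -0.9]
width: 0.0637
finger_force: 48.4
```

```bash
python3 - <<'E'
from h import *
d=snap('scene','s2.png');W=cloud(d);e=snap('side','e2.png');V=cloud(e)
np.savez('s2.npz',c=d['color'],W=W);np.savez('e2.npz',c=e['color'],W=V)
go(.623,.0137,.15,176.4)
cv2.imwrite('pics/c2.png',np.hstack([cv2.resize(d['color'][190:340,290:450,::-1],(400,375)),cv2.resize(e['color'][110:260,170:330,::-1],(400,375))]))
for x,im in((W,d),(V,e)):
    h=cv2.cvtColor(im['color'],cv2.COLOR_RGB2HSV)
    m=(((h[...,0]<8)|(h[...,0]>172))&(h[...,1]>150)&(h[...,2]>60))
    w=x[m];t=w[(w[:,2]>.168)&(w[:,2]<.2)];print(len(t),t.min(0).round(3),t.max(0).round(3),cv2.minAreaRect((t[:,:2]*1000).astype(np.float32)))
    l=t[t[:,0]>t[:,0].max()-.012];print('lip z',np.median(l[:,2]),'x95',np.percentile(l[:,0],95),'y',l[:,1].min(),l[:,1].max())
    f=t[t[:,0]<t[:,0].max()-.05];print('front top z',np.median(f[:,2]) if len(f) else None)
E
```

```text
t 4.42 p [0.6226 0.0128 0.1465] rpy [-1.800e+02 -1.000e-01  1.763e+02] turn_z -0.001 shift [-0.0003  0.001  -0.0035] w 0.0638 F [ 0.3 -0.3 -0.6]
402 [ 0.566 -0.024  0.168] [0.691 0.075 0.199] ((641.358642578125, -0.39650726318359375), (119.04605102539062, 98.38607788085938), 51.45082473754883)
lip z 0.18011882344232538 x95 0.6886259967030187 y -0.021175785418121817 0.037852324009986615
front top z 0.17842737499901917
463 [ 0.561 -0.028  0.168] [0.688 0.074 0.2  ] ((625.9277954101562, 22.838516235351562), (103.3302993774414, 125.61929321289062), 86.65312194824219)
lip z 0.1820389986617102 x95 0.687919954570221 y 0.014110366398759067 0.04243372276255475
front top z 0.17496941430617563
```

View pics/c2.png

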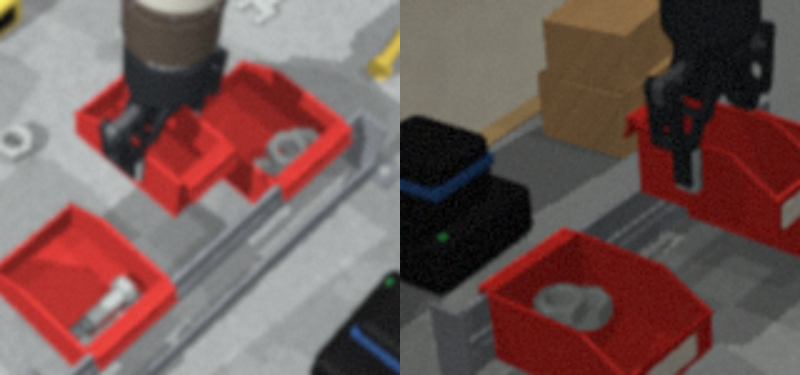

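Both views show the bin held level in front of the gap, with its lip just short of the rail. Next I advance 28 mm and lower to just above engagement.

Call:
carry_out([
  {"linear":[-0.014,0,0],"delta_rot":[0,0,0],"claw":0.2},
  {"linear":[-0.014,0,0],"delta_rot":[0,0,0],"claw":0.2},
  {"linear":[0,0,0],"delta_rot":[0,0,0],"claw":0.2},
  {"linear":[0,0,0.012],"delta_rot":[0,0,0],"claw":0.2},
  {"linear":[0,0,0.012],"delta_rot":[0,0,0],"claw":0.2},
  {"linear":[0,0,0.012],"delta_rot":[0,0,0],"claw":0.2},
  {"linear":[0,0,0.01],"delta_rot":[0,0,0],"claw":0.2},
  {"linear":[0,0,0],"delta_rot":[0,0,0],"claw":0.2},
  {"linear":[0,0,0],"delta_rot":[0,0,0],"claw":0.2},
  {"linear":[0,0,0],"delta_rot":[0,0,0],"claw":0.2},
])

```text
clock: 5.25
eef_pos: [0.6518, 0.0119, 0.1012]
tcp_rot: [-180.0, 0.0, 176.4]
contact_force: [-0.3, 0.3, -1.3]
width: 0.0634
finger_force: 48.4
```

```bash
python3 - <<'E'
from h import *
d=snap('scene');W=cloud(d);e=snap('side');V=cloud(e)
go(.651,.011,.062,176.4)
cv2.imwrite('pics/c3.png',np.hstack([cv2.resize(d['color'][220:340,320:450,::-1],(400,370),interpolation=cv2.INTER_CUBIC),cv2.resize(e['color'][120:240,190:320,::-1],(400,370),interpolation=cv2.INTER_CUBIC)]))
for x,im in((W,d),(V,e)):
    h=cv2.cvtColor(im['color'],cv2.COLOR_RGB2HSV)
    m=(((h[...,0]<8)|(h[...,0]>172))&(h[...,1]>150)&(h[...,2]>60))
    w=x[m];t=w[(w[:,2]>.115)&(w[:,2]<.15)];print(len(t),t.min(0).round(3),t.max(0).round(3))
    l=t[t[:,0]>t[:,0].max()-.012];print('lip z',np.median(l[:,2]),'x95',np.percentile(l[:,0],95),'y',l[:,1].min(),l[:,1].max())
    # rail top from visible: rack frame profile
    s=h[...,1];r=x[(s<60)&(abs(x[...,2]-.089)<.007)&(abs(x[...,1]-.01)<.065)&(x[...,0]>.68)&(x[...,0]<.74)]
    q=r[:,0]+.063*(0*r[:,1])-.063*(r[:,1]-.011);print('rail x at y=.011',len(q),np.percentile(q,[3,50,97]).round(4),np.percentile(r[:,2],97))
E
```

```text
t 5.35 p [0.6521 0.012  0.1018] rpy [1.800e+02 1.000e-01 1.764e+02] turn_z -0.0 shift [ 0.001  -0.0011  0.0398] w 0.0636 F [-0.7 -0.6 -0.2]
481 [ 0.585 -0.026  0.115] [0.72  0.071 0.15 ]
lip z 0.13478037824863925 x95 0.7186613663281649 y -0.022639735879386946 0.034942961504210834
rail x at y=.011 88 [0.7061 0.71   0.712 ] 0.09410929495262117
670 [ 0.576 -0.047  0.115] [0.719 0.074 0.147]
lip z 0.1372082765058878 x95 0.717870765354695 y 0.016740267103825812 0.0405280400056075
rail x at y=.011 66 [0.7033 0.7069 0.7093] 0.09365904380130316
```

View pics/c3.png

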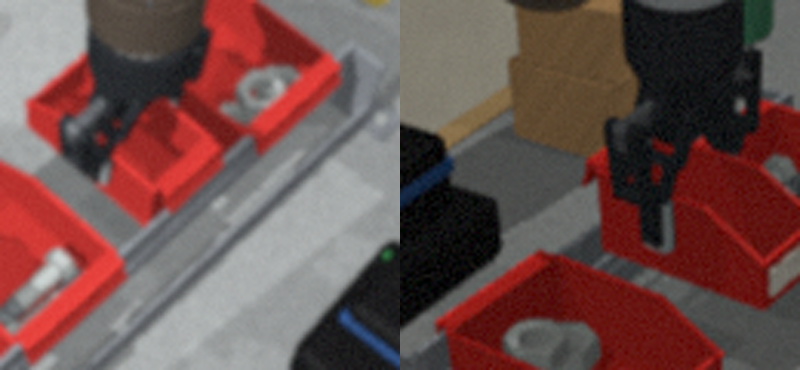

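The lip's outer edge is about 8 mm beyond the rail's back. The back wall is already below the rail top, in front of it, without contact force. I'll back off 1 mm and lower.

Call:
carry_out([
  {"linear":[0.001,0,0.006],"delta_rot":[0,0,0],"claw":0.2},
  {"linear":[0,0,0.006],"delta_rot":[0,0,0],"claw":0.2},
  {"linear":[0,0,0.006],"delta_rot":[0,0,0],"claw":0.2},
  {"linear":[0,0,0.005],"delta_rot":[0,0,0],"claw":0.2},
  {"linear":[0,0,0.004],"delta_rot":[0,0,0],"claw":0.2},
  {"linear":[0,0,0.004],"delta_rot":[0,0,0],"claw":0.2},
  {"linear":[0,0,0.003],"delta_rot":[0,0,0],"claw":0.2},
  {"linear":[0,0,0],"delta_rot":[0,0,0],"claw":0.2},
  {"linear":[0,0,0],"delta_rot":[0,0,0],"claw":0.2},
  {"linear":[0,0,0],"delta_rot":[0,0,0],"claw":0.2},
])

```text
clock: 6.18
eef_pos: [0.6509, 0.012, 0.0673]
tcp_rot: [180.0, 0.0, 176.4]
contact_force: [0.1, 0.3, -1.8]
width: 0.0633
finger_force: 48.4
```

Call:
carry_out([
  {"linear":[0,0,0.002],"delta_rot":[0,0,0],"claw":0.2},
  {"linear":[0,0,0.002],"delta_rot":[0,0,0],"claw":0.2},
  {"linear":[0,0,0.002],"delta_rot":[0,0,0],"claw":0.2},
  {"linear":[0,0,0],"delta_rot":[0,0,0],"claw":0.2},
  {"linear":[0,0,0],"delta_rot":[0,0,0],"claw":0.2},
  {"linear":[0,0,0],"delta_rot":[0,0,0],"claw":0.2},
  {"linear":[0,0,0],"delta_rot":[0,0,0],"claw":0.2},
  {"linear":[0,0,0],"delta_rot":[0,0,0],"claw":0.2},
  {"linear":[0,0,0],"delta_rot":[0,0,0],"claw":0.2},
  {"linear":[0,0,0],"delta_rot":[0,0,0],"claw":0.2},
])

```text
clock: 7.02
eef_pos: [0.6507, 0.012, 0.0611]
tcp_rot: [180.0, 0.0, 176.4]
contact_force: [-0.4, -0.1, -2.2]
width: 0.0635
finger_force: 48.4
```

Call:
carry_out([
  {"linear":[0,0,0.001],"delta_rot":[0,0,0],"claw":0.2},
  {"linear":[0,0,0.001],"delta_rot":[0,0,0],"claw":0.2},
  {"linear":[0,0,0],"delta_rot":[0,0,0],"claw":0.2},
  {"linear":[0,0,0],"delta_rot":[0,0,0],"claw":0.2},
  {"linear":[0,0,0],"delta_rot":[0,0,0],"claw":0.78},
  {"linear":[0,0,0],"delta_rot":[0,0,0],"claw":0.83},
  {"linear":[0,0,0],"delta_rot":[0,0,0],"claw":0.9},
  {"linear":[0,0,0],"delta_rot":[0,0,0],"claw":0.95},
  {"linear":[0,0,0],"delta_rot":[0,0,0],"claw":1},
  {"linear":[0,0,0],"delta_rot":[0,0,0],"claw":1},
])

```text
clock: 7.85
eef_pos: [0.6506, 0.0119, 0.0591]
tcp_rot: [-180.0, -0.0, 176.4]
contact_force: [-0.7, 0.1, -0.9]
width: 0.0852
finger_force: 0.0
```

```bash
python3 - <<'E'
from h import *
d=snap('scene');W=cloud(d);e=snap('side');V=cloud(e)
go(.453,-.014,.20,176.4)
for x,im in((W,d),(V,e)):
    h=cv2.cvtColor(im['color'],cv2.COLOR_RGB2HSV)
    m=(((h[...,0]<8)|(h[...,0]>172))&(h[...,1]>150)&(h[...,2]>60))&(abs(x[...,1]-.0105)<.037)&(x[...,0]>.5)&(x[...,0]<.75)
    w=x[m];l=w[w[:,0]>w[:,0].max()-.015];print(len(w),w.min(0).round(3),w.max(0).round(3),'lip z med',np.median(l[:,2]),np.percentile(l[:,2],95))
    b=np.floor((w[:,0]-.56)/.02)
    for k in range(8):
        q=w[b==k]
        if len(q):print(round(.57+.02*k,2),np.percentile(q[:,2],95).round(4),end=' | ')
    print()
cv2.imwrite('pics/c4.png',np.hstack([cv2.resize(d['color'][220:340,320:450,::-1],(400,370),interpolation=cv2.INTER_CUBIC),cv2.resize(e['color'][120:240,190:320,::-1],(400,370),interpolation=cv2.INTER_CUBIC)]))
E
```

```text
t 7.95 p [0.6506 0.012  0.059 ] rpy [180.   -0.  176.4] turn_z -0.0 shift [ 0.1956 -0.0383 -0.141 ] w 0.0855 F [0.  0.2 0.1]
1062 [ 0.575 -0.026 -0.004] [0.719 0.045 0.305] lip z med 0.09291858014732879 0.09758699806609729
0.57 0.0596 | 0.59 0.0709 | 0.61 0.0773 | 0.63 0.0859 | 0.65 0.0889 | 0.67 0.0931 | 0.69 0.2704 | 0.71 0.0977 | 
1447 [ 0.571 -0.022  0.023] [0.716 0.047 0.129] lip z med 0.09391442883884787 0.09747697306694712
0.57 0.0619 | 0.59 0.075 | 0.61 0.0844 | 0.63 0.0892 | 0.65 0.0915 | 0.67 0.0879 | 0.69 0.0872 | 0.71 0.0974 |
```

View pics/c4.png

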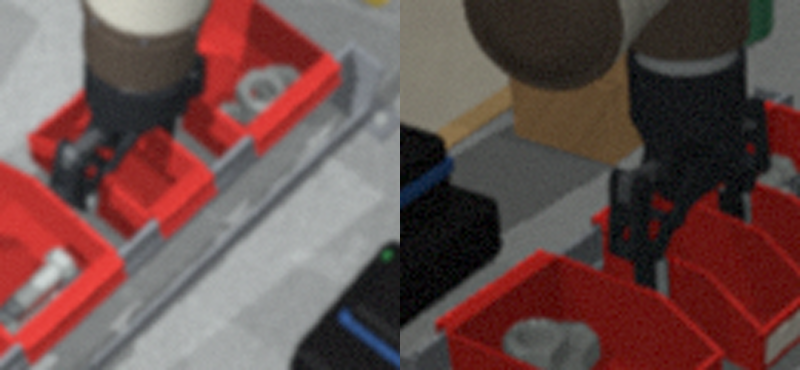

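The bin hangs on the rail, lip top at 97.5 mm like its neighbours. Now I retreat and fetch nutB.

Call:
carry_out([
  {"linear":[0,0,-0.02],"delta_rot":[0,0,0],"claw":1},
  {"linear":[0,0,-0.03],"delta_rot":[0,0,0],"claw":1},
  {"linear":[0,0,-0.035],"delta_rot":[0,0,0],"claw":1},
  {"linear":[0,0,-0.035],"delta_rot":[0,0,-0.113],"claw":1},
  {"linear":[0,0,-0.02],"delta_rot":[0,0,-0.112],"claw":1},
  {"linear":[0,0,0],"delta_rot":[0,0,0],"claw":1},
  {"linear":[0,0,0],"delta_rot":[0,0,0],"claw":1},
  {"linear":[0,0,0],"delta_rot":[0,0,0],"claw":1},
  {"linear":[0,0,0],"delta_rot":[0,0,0],"claw":1},
  {"linear":[0,0,0],"delta_rot":[0,0,0],"claw":1},
])

```text
clock: 8.78
eef_pos: [0.6499, 0.0118, 0.1972]
tcp_rot: [-180.0, -0.2, -170.8]
contact_force: [-0.1, -0.8, 1.2]
width: 0.0856
finger_force: 0.0
```

```bash
python3 -c "
from h import *
go(.4528,-.0125,.015,-170.7)"
```

```text
t 8.78 p [0.6499 0.0118 0.1972] rpy [-180.    -0.2 -170.8] turn_z -0.001 shift [0.1984 0.0078 0.1822] w 0.0856 F [-0.1 -0.8  1.2]
```

Call:
carry_out([
  {"linear":[0.0331,0.0013,0],"delta_rot":[0,0,0],"claw":1},
  {"linear":[0.0331,0.0013,0],"delta_rot":[0,0,0],"claw":1},
  {"linear":[0.0331,0.0013,0],"delta_rot":[0,0,0],"claw":1},
  {"linear":[0.0331,0.0013,0.02],"delta_rot":[0,0,0],"claw":1},
  {"linear":[0.0331,0.0013,0.02],"delta_rot":[0,0,0],"claw":1},
  {"linear":[0.0329,0.0013,0.02],"delta_rot":[0,0,0],"claw":1},
  {"linear":[0,0,0.04],"delta_rot":[0,0,0],"claw":1},
  {"linear":[0,0,0.03],"delta_rot":[0,0,0],"claw":1},
  {"linear":[0,0,0],"delta_rot":[0,0,0],"claw":1},
  {"linear":[0,0,0],"delta_rot":[0,0,0],"claw":1},
])

```text
clock: 9.62
eef_pos: [0.4528, -0.0127, 0.068]
tcp_rot: [-179.9, -0.3, -170.7]
contact_force: [1.2, -0.0, 0.9]
width: 0.0852
finger_force: 0.0
```

```bash
python3 - <<'E'
from h import *
d=snap('wrist','w2.png');W=cloud(d);np.savez('w2.npz',c=d['color'],W=W)
go(.4528,-.0125,.015,-170.7)
h=cv2.cvtColor(d['color'],cv2.COLOR_RGB2HSV)
m=(h[...,1]<60)&(W[...,2]>.013)&(W[...,2]<.023)
n,L,st,c=cv2.connectedComponentsWithStats(m.astype(np.uint8))
for i in range(1,n):
    if 300<st[i,4]<20000:
        q=W[L==i];print(c[i].round(),st[i,4],cv2.minAreaRect((q[:,:2]*1000).astype(np.float32)))
E
```

```text
t 9.67 p [ 0.4543 -0.0122  0.0694] rpy [-180.    -0.  -170.7] turn_z 0.0 shift [ 0.0015 -0.      0.0544] w 0.0854 F [0.5 0.2 0.7]
[203.  41.] 4724 ((347.0087890625, -86.19434356689453), (34.034847259521484, 57.57792282104492), 7.889114856719971)
[322. 268.] 2412 ((452.632080078125, -11.837629318237305), (41.46066665649414, 36.06435012817383), 8.836280822753906)
[599. 313.] 666 ((454.6929626464844, 156.59005737304688), (12.842283248901367, 25.78801918029785), 68.774658203125)
```

NutB is confirmed at (452.6, -11.8) mm with its flats aligned to the jaws. I'll grasp it.

Call:
carry_out([
  {"linear":[0.0015,0,0.027],"delta_rot":[0,0,0],"claw":1},
  {"linear":[0,0,0.027],"delta_rot":[0,0,0],"claw":1},
  {"linear":[0,0,0],"delta_rot":[0,0,0],"claw":0.5},
  {"linear":[0,0,0],"delta_rot":[0,0,0],"claw":0.2},
  {"linear":[0,0,0],"delta_rot":[0,0,0],"claw":0.1},
  {"linear":[0,0,0],"delta_rot":[0,0,0],"claw":0.1},
  {"linear":[0,0,0],"delta_rot":[0,0,0],"claw":0.1},
  {"linear":[0,0,0],"delta_rot":[0,0,0],"claw":0.1},
  {"linear":[0,0,-0.03],"delta_rot":[0,0,0],"claw":0.1},
  {"linear":[0,0,-0.03],"delta_rot":[0,0,0],"claw":0.1},
], newtons=50)

```text
clock: 10.5
eef_pos: [0.4512, -0.0128, 0.0758]
tcp_rot: [-180.0, -0.2, -170.7]
contact_force: [0.2, -1.2, -0.6]
width: 0.0343
finger_force: 50.8
```

```bash
python3 -c "
from h import *
c=np.cos(np.radians(3.6));s=np.sin(np.radians(3.6))
b=np.array([.648,.139]);t=b-.040*np.array([c,-s]);print(t)
go(*t,.16,176.4)"
```

```text
[0.60807893 0.14151162]
t 10.5 p [ 0.4512 -0.0128  0.0758] rpy [-180.    -0.2 -170.7] turn_z 0.224 shift [-0.1469  0.1639 -0.0842] w 0.0343 F [ 0.2 -1.2 -0.6]
```

Call:
carry_out([
  {"linear":[0,0,-0.035],"delta_rot":[0,0,0.112],"claw":0.1},
  {"linear":[0,0,-0.035],"delta_rot":[0,0,0.112],"claw":0.1},
  {"linear":[-0.0245,0.0273,0],"delta_rot":[0,0,0],"claw":0.1},
  {"linear":[-0.0245,0.0273,0],"delta_rot":[0,0,0],"claw":0.1},
  {"linear":[-0.0245,0.0273,0],"delta_rot":[0,0,0],"claw":0.1},
  {"linear":[-0.0245,0.0273,0],"delta_rot":[0,0,0],"claw":0.1},
  {"linear":[-0.0245,0.0273,0],"delta_rot":[0,0,0],"claw":0.1},
  {"linear":[-0.0245,0.0274,0],"delta_rot":[0,0,0],"claw":0.1},
  {"linear":[0,0,0],"delta_rot":[0,0,0],"claw":0.1},
  {"linear":[0,0,0],"delta_rot":[0,0,0],"claw":0.1},
])

```text
clock: 11.33
eef_pos: [0.6096, 0.1432, 0.1454]
tcp_rot: [180.0, 0.0, 176.5]
contact_force: [-0.2, -0.4, -1.0]
width: 0.0346
finger_force: 50.9
```

```bash
python3 -c "
from h import *
go(.608,.1415,.062,176.4)
d=snap('scene','s5.png')"
```

```text
t 11.33 p [0.6096 0.1432 0.1454] rpy [180.    0.  176.5] turn_z 0.002 shift [ 0.0015 -0.0018  0.0834] w 0.0346 F [-0.2 -0.4 -1. ]
```

View pics/s5.png

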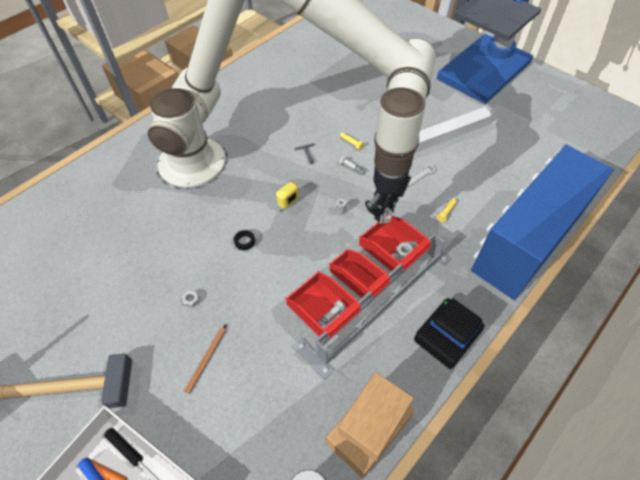

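The narrow bin hangs in the gap at (360,272), and the gripper with the nut is over the front of nut_bin at (385,210). I'll lower and release.

Call:
carry_out([
  {"linear":[0,-0.002,0.03],"delta_rot":[0,0,0],"claw":0.1},
  {"linear":[0,0,0.03],"delta_rot":[0,0,0],"claw":0.1},
  {"linear":[0,0,0.023],"delta_rot":[0,0,0],"claw":0.1},
  {"linear":[0,0,0],"delta_rot":[0,0,0],"claw":0.1},
  {"linear":[0,0,0],"delta_rot":[0,0,0],"claw":0.1},
  {"linear":[0,0,0],"delta_rot":[0,0,0],"claw":0.6},
  {"linear":[0,0,0],"delta_rot":[0,0,0],"claw":0.6},
  {"linear":[0,0,0],"delta_rot":[0,0,0],"claw":0.6},
  {"linear":[0,0,-0.03],"delta_rot":[0,0,0],"claw":0.6},
  {"linear":[0,0,-0.03],"delta_rot":[0,0,0],"claw":0.6},
])

```text
clock: 12.22
eef_pos: [0.6076, 0.1393, 0.1219]
tcp_rot: [-179.9, -0.2, 176.4]
contact_force: [0.3, 0.0, 0.4]
width: 0.0515
finger_force: 0.0
```

```bash
python3 -c "
from h import *
go(.367,-.296,.2,150.2)"
```

```text
t 12.22 p [0.6076 0.1393 0.1219] rpy [-179.9   -0.2  176.4] turn_z 0.458 shift [-0.0076 -0.4973 -0.0781] w 0.0515 F [0.3 0.  0.4]
```

Call:
carry_out([
  {"linear":[0,0,-0.0195],"delta_rot":[0,0,0.1145],"claw":1},
  {"linear":[0,0,-0.0195],"delta_rot":[0,0,0.1145],"claw":1},
  {"linear":[0,0,-0.0195],"delta_rot":[0,0,0.1145],"claw":1},
  {"linear":[0,0,-0.0195],"delta_rot":[0,0,0.1145],"claw":1},
  {"linear":[-0.0005,-0.0355,0],"delta_rot":[0,0,0],"claw":1},
  {"linear":[-0.0005,-0.0355,0],"delta_rot":[0,0,0],"claw":1},
  {"linear":[-0.0005,-0.0355,0],"delta_rot":[0,0,0],"claw":1},
  {"linear":[-0.0005,-0.0355,0],"delta_rot":[0,0,0],"claw":1},
  {"linear":[-0.0005,-0.0355,0],"delta_rot":[0,0,0],"claw":1},
  {"linear":[-0.0005,-0.0355,0],"delta_rot":[0,0,0],"claw":1},
])

```text
clock: 13.05
eef_pos: [0.5044, -0.0477, 0.2012]
tcp_rot: [179.9, 0.1, 150.2]
contact_force: [0.6, -0.3, -0.1]
width: 0.0857
finger_force: 0.0
```

Call:
carry_out([
  {"linear":[-0.0005,-0.0355,0],"delta_rot":[0,0,0],"claw":1},
  {"linear":[-0.0005,-0.0355,0],"delta_rot":[0,0,0],"claw":1},
  {"linear":[-0.0005,-0.0355,0],"delta_rot":[0,0,0],"claw":1},
  {"linear":[-0.0005,-0.0355,0],"delta_rot":[0,0,0],"claw":1},
  {"linear":[-0.0005,-0.0355,0.02],"delta_rot":[0,0,0],"claw":1},
  {"linear":[-0.0005,-0.0355,0.03],"delta_rot":[0,0,0],"claw":1},
  {"linear":[-0.0005,-0.0355,0.03],"delta_rot":[0,0,0],"claw":1},
  {"linear":[-0.0005,-0.0355,0.03],"delta_rot":[0,0,0],"claw":1},
  {"linear":[0,0,0.02],"delta_rot":[0,0,0],"claw":1},
  {"linear":[0,0,0],"delta_rot":[0,0,0],"claw":1},
])

```text
clock: 13.88
eef_pos: [0.3696, -0.2854, 0.0766]
tcp_rot: [-180.0, -0.4, 149.9]
contact_force: [0.1, -0.1, -0.5]
width: 0.0854
finger_force: 0.0
```

```bash
cat >> h.py <<'E'
def near(lo,hi,f):
    d=snap('wrist',f);W=cloud(d)
    h=cv2.cvtColor(d['color'],cv2.COLOR_RGB2HSV)
    m=(h[...,1]<60)&(W[...,2]>lo)&(W[...,2]<hi)
    n,L,st,c=cv2.connectedComponentsWithStats(m.astype(np.uint8))
    for i in range(1,n):
        if 300<st[i,4]<20000:
            q=W[L==i];print(c[i].round(),st[i,4],cv2.minAreaRect((q[:,:2]*1000).astype(np.float32)))
    return W
E
python3 -c "
from h import *
go(.367,-.296,.015,150.2)
near(.013,.023,'w3.png')"
```

```text
t 13.88 p [ 0.3696 -0.2854  0.0766] rpy [-180.    -0.4  149.9] turn_z -0.005 shift [-0.003  -0.0105  0.0616] w 0.0854 F [ 0.1 -0.1 -0.5]
[600.  47.] 3043 ((339.36407470703125, -104.81611633300781), (51.207664489746094, 23.97611427307129), 16.415063858032227)
[304. 268.] 2181 ((366.7326965332031, -295.6698913574219), (35.6478385925293, 41.515377044677734), 60.26894760131836)
```

Call:
carry_out([
  {"linear":[0,0,0.02],"delta_rot":[0,0,0],"claw":1},
  {"linear":[0,0,0],"delta_rot":[0,0,0],"claw":1},
  {"linear":[0,0,0],"delta_rot":[0,0,0],"claw":1},
  {"linear":[0,0,0],"delta_rot":[0,0,0],"claw":1},
  {"linear":[0,0,0],"delta_rot":[0,0,0],"claw":1},
  {"linear":[0,0,0],"delta_rot":[0,0,0],"claw":1},
  {"linear":[0,0,0],"delta_rot":[0,0,0],"claw":1},
  {"linear":[0,0,0],"delta_rot":[0,0,0],"claw":1},
  {"linear":[0,0,0],"delta_rot":[0,0,0],"claw":1},
  {"linear":[0,0,0],"delta_rot":[0,0,0],"claw":1},
])

```text
clock: 14.77
eef_pos: [0.3732, -0.2852, 0.0594]
tcp_rot: [180.0, 0.0, 150.2]
contact_force: [0.1, -0.6, 0.5]
width: 0.0853
finger_force: 0.0
```

```bash
python3 -c "
from h import *
go(.3667,-.2957,.015,150.2)"
```

```text
t 14.77 p [ 0.3732 -0.2852  0.0594] rpy [180.    0.  150.2] turn_z -0.0 shift [ 0.0004 -0.0124  0.0444] w 0.0853 F [ 0.1 -0.6  0.5]
```

Call:
carry_out([
  {"linear":[0.0004,-0.0124,0],"delta_rot":[0,0,0],"claw":1},
  {"linear":[0,0,0.022],"delta_rot":[0,0,0],"claw":1},
  {"linear":[0,0,0.0225],"delta_rot":[0,0,0],"claw":1},
  {"linear":[0,0,0],"delta_rot":[0,0,0],"claw":0.5},
  {"linear":[0,0,0],"delta_rot":[0,0,0],"claw":0.1},
  {"linear":[0,0,0],"delta_rot":[0,0,0],"claw":0.1},
  {"linear":[0,0,0],"delta_rot":[0,0,0],"claw":0.1},
  {"linear":[0,0,0],"delta_rot":[0,0,0],"claw":0.1},
  {"linear":[0,0,0],"delta_rot":[0,0,0],"claw":0.1},
  {"linear":[0,0,-0.03],"delta_rot":[0,0,0],"claw":0.1},
])

```text
clock: 15.6
eef_pos: [0.3637, -0.2944, 0.0417]
tcp_rot: [-179.9, -0.6, 150.1]
contact_force: [0.1, 0.1, -0.5]
width: 0.0347
finger_force: 50.4
```

Call:
carry_out([
  {"linear":[0,0,-0.03],"delta_rot":[0,0,-0.1145],"claw":0.1},
  {"linear":[0,0,-0.03],"delta_rot":[0,0,-0.1145],"claw":0.1},
  {"linear":[0,0,-0.03],"delta_rot":[0,0,-0.1145],"claw":0.1},
  {"linear":[0,0,-0.03],"delta_rot":[0,0,-0.1145],"claw":0.1},
  {"linear":[0,0,0],"delta_rot":[0,0,0],"claw":0.1},
  {"linear":[0,0,0],"delta_rot":[0,0,0],"claw":0.1},
  {"linear":[0,0,0],"delta_rot":[0,0,0],"claw":0.1},
  {"linear":[0,0,0],"delta_rot":[0,0,0],"claw":0.1},
  {"linear":[0,0,0],"delta_rot":[0,0,0],"claw":0.1},
  {"linear":[0,0,0],"delta_rot":[0,0,0],"claw":0.1},
])

```text
clock: 16.43
eef_pos: [0.3661, -0.2955, 0.1637]
tcp_rot: [180.0, -0.1, 176.4]
contact_force: [-0.5, -0.7, -1.1]
width: 0.0341
finger_force: 50.5
```

```bash
python3 -c "
from h import *
go(.640,.1395,.16,176.4)"
```

```text
t 16.43 p [ 0.3661 -0.2955  0.1637] rpy [ 1.800e+02 -1.000e-01  1.764e+02] turn_z 0.0 shift [-0.246   0.4514  0.0037] w 0.0341 F [-0.5 -0.7 -1.1]
```

Call:
carry_out([
  {"linear":[-0.0164,0.0301,0],"delta_rot":[0,0,0],"claw":0.1},
  {"linear":[-0.0164,0.0301,0],"delta_rot":[0,0,0],"claw":0.1},
  {"linear":[-0.0164,0.0301,0],"delta_rot":[0,0,0],"claw":0.1},
  {"linear":[-0.0164,0.0301,0],"delta_rot":[0,0,0],"claw":0.1},
  {"linear":[-0.0164,0.0301,0],"delta_rot":[0,0,0],"claw":0.1},
  {"linear":[-0.0164,0.0301,0],"delta_rot":[0,0,0],"claw":0.1},
  {"linear":[-0.0164,0.0301,0],"delta_rot":[0,0,0],"claw":0.1},
  {"linear":[-0.0164,0.0301,0],"delta_rot":[0,0,0],"claw":0.1},
  {"linear":[-0.0164,0.0301,0],"delta_rot":[0,0,0],"claw":0.1},
  {"linear":[-0.0164,0.0301,0],"delta_rot":[0,0,0],"claw":0.1},
])

```text
clock: 17.27
eef_pos: [0.5494, -0.004, 0.1639]
tcp_rot: [-180.0, -0.1, 176.4]
contact_force: [0.2, -0.6, -0.9]
width: 0.0348
finger_force: 50.5
```

Call:
carry_out([
  {"linear":[-0.0164,0.0301,0],"delta_rot":[0,0,0],"claw":0.1},
  {"linear":[-0.0164,0.0301,0],"delta_rot":[0,0,0],"claw":0.1},
  {"linear":[-0.0164,0.0301,0],"delta_rot":[0,0,0],"claw":0.1},
  {"linear":[-0.0164,0.0301,0],"delta_rot":[0,0,0],"claw":0.1},
  {"linear":[-0.0164,0.0301,0],"delta_rot":[0,0,0],"claw":0.1},
  {"linear":[0,0,0],"delta_rot":[0,0,0],"claw":0.1},
  {"linear":[0,0,0],"delta_rot":[0,0,0],"claw":0.1},
  {"linear":[0,0,0],"delta_rot":[0,0,0],"claw":0.1},
  {"linear":[0,0,0],"delta_rot":[0,0,0],"claw":0.1},
  {"linear":[0,0,0],"delta_rot":[0,0,0],"claw":0.1},
])

```text
clock: 18.1
eef_pos: [0.6398, 0.1385, 0.1648]
tcp_rot: [-180.0, -0.0, 176.4]
contact_force: [-0.0, -0.2, -1.2]
width: 0.0348
finger_force: 50.5
```

```bash
python3 - <<'E'
from h import *
go(.640,.1395,.075,176.4)
W=near(.045,.060,'w4.png')   # nut top .054 in bin
E
```

```text
t 18.1 p [0.6398 0.1385 0.1648] rpy [-180.    -0.   176.4] turn_z -0.001 shift [-0.0002  0.001   0.0898] w 0.0348 F [-0.  -0.2 -1.2]
[321. 193.] 1547 ((607.5792236328125, 140.5197296142578), (35.42786407470703, 38.45466613769531), 87.20179748535156)
[372. 282.] 348 ((680.2698364257812, 176.2301483154297), (29.097745895385742, 8.986017227172852), 49.904083251953125)
[ 10. 303.] 385 ((680.5526123046875, -110.92598724365234), (19.58648109436035, 16.478288650512695), 83.53913116455078)
[225. 324.] 326 ((710.5098876953125, 54.42275619506836), (30.2095890045166, 7.325667381286621), 83.70626068115234)
[625. 419.] 395 ((827.7101440429688, 402.3529968261719), (4.384161472320557, 27.843332290649414), 5.67402458190918)
[591. 421.] 433 ((827.7943115234375, 367.7312316894531), (3.4943230152130127, 30.508554458618164), 2.2074198722839355)
[194. 453.] 684 ((848.1734619140625, 1.3244037628173828), (20.248722076416016, 51.09174728393555), 42.38810348510742)
```

View pics/w4.png

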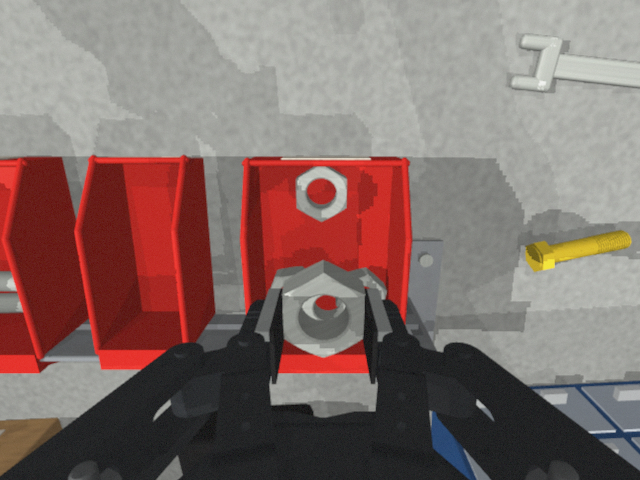

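NutB lies in nut_bin at (322,192) and the held nut is over the clear floor behind it at (322,305). Release.

Call:
carry_out([
  {"linear":[-0.004,0.001,0.03],"delta_rot":[0,0,0],"claw":0.1},
  {"linear":[0,0,0.03],"delta_rot":[0,0,0],"claw":0.1},
  {"linear":[0,0,0.033],"delta_rot":[0,0,0],"claw":0.1},
  {"linear":[0,0,0],"delta_rot":[0,0,0],"claw":0.1},
  {"linear":[0,0,0],"delta_rot":[0,0,0],"claw":0.1},
  {"linear":[0,0,0],"delta_rot":[0,0,0],"claw":0.6},
  {"linear":[0,0,0],"delta_rot":[0,0,0],"claw":0.6},
  {"linear":[0,0,0],"delta_rot":[0,0,0],"claw":0.6},
  {"linear":[0,0,-0.03],"delta_rot":[0,0,0],"claw":0.6},
  {"linear":[0,0,-0.03],"delta_rot":[0,0,0],"claw":0.6},
])

```text
clock: 18.98
eef_pos: [0.6431, 0.1398, 0.1314]
tcp_rot: [-179.9, -0.2, 176.4]
contact_force: [1.4, 0.7, 0.8]
width: 0.0513
finger_force: 0.0
```

```bash
python3 -c "
from h import *
go(.458,.1615,.12,86.4)
snap('scene','s6.png')"
```

```text
t 18.98 p [0.6431 0.1398 0.1314] rpy [-179.9   -0.2  176.4] turn_z 1.571 shift [ 0.0101 -0.1861  0.0114] w 0.0513 F [1.4 0.7 0.8]
```

Call:
carry_out([
  {"linear":[0,0,-0.015],"delta_rot":[0,0,-0.1122],"claw":0.6},
  {"linear":[0,0,-0.015],"delta_rot":[0,0,-0.1122],"claw":0.6},
  {"linear":[0,0,0],"delta_rot":[0,0,-0.1122],"claw":0.6},
  {"linear":[0,0,0],"delta_rot":[0,0,-0.1122],"claw":1},
  {"linear":[0,0,0],"delta_rot":[0,0,-0.1122],"claw":1},
  {"linear":[0,0,0],"delta_rot":[0,0,-0.1122],"claw":1},
  {"linear":[0,0,0],"delta_rot":[0,0,-0.1122],"claw":1},
  {"linear":[0,0,0],"delta_rot":[0,0,-0.1122],"claw":1},
  {"linear":[0,0,0],"delta_rot":[0,0,-0.1122],"claw":1},
  {"linear":[0,0,0],"delta_rot":[0,0,-0.1122],"claw":1},
])

```text
clock: 19.87
eef_pos: [0.6444, 0.1404, 0.163]
tcp_rot: [-179.9, 0.1, -119.0]
contact_force: [-0.7, -0.3, 0.0]
width: 0.0852
finger_force: 0.0
```

Call:
carry_out([
  {"linear":[0,0,0],"delta_rot":[0,0,-0.1122],"claw":1},
  {"linear":[0,0,0],"delta_rot":[0,0,-0.1122],"claw":1},
  {"linear":[0,0,0],"delta_rot":[0,0,-0.1122],"claw":1},
  {"linear":[0,0,0],"delta_rot":[0,0,-0.1122],"claw":1},
  {"linear":[0,0,0],"delta_rot":[0,0,0],"claw":1},
  {"linear":[0,0,0],"delta_rot":[0,0,0],"claw":1},
  {"linear":[0,0,0],"delta_rot":[0,0,0],"claw":1},
  {"linear":[0,0,0],"delta_rot":[0,0,0],"claw":1},
  {"linear":[0,0,0],"delta_rot":[0,0,0],"claw":1},
  {"linear":[0,0,0],"delta_rot":[0,0,0],"claw":1},
])

```text
clock: 20.7
eef_pos: [0.6443, 0.1403, 0.1619]
tcp_rot: [-180.0, 0.0, -93.6]
contact_force: [0.5, 0.4, -0.2]
width: 0.0853
finger_force: 0.0
```

```bash
python3 -c "
from h import *
go(.458,.1615,.12,-93.6)
print(observe()['joint_positions'].round())
snap('side','e6.png')"
```

```text
t 20.7 p [0.6443 0.1403 0.1619] rpy [-180.     0.   -93.6] turn_z -0.0 shift [-0.0094  0.1873  0.0419] w 0.0853 F [ 0.5  0.4 -0.2]
[ 26.  29.  -1.  -0. -61. -30.]
```

View pics/e6.png

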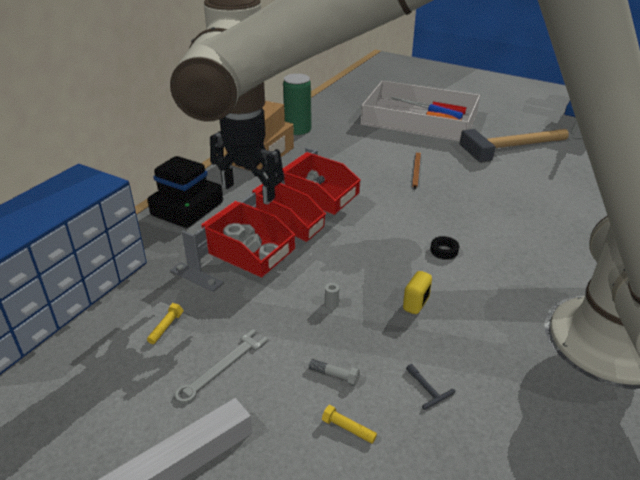

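Both nuts are in nut_bin, at (252,242) and (268,250). On to the bush at (332,295).

Call:
carry_out([
  {"linear":[-0.0016,0.0312,0],"delta_rot":[0,0,0],"claw":1},
  {"linear":[-0.0016,0.0312,0],"delta_rot":[0,0,0],"claw":1},
  {"linear":[-0.0016,0.0312,0],"delta_rot":[0,0,0],"claw":1},
  {"linear":[-0.0016,0.0312,0.02],"delta_rot":[0,0,0],"claw":1},
  {"linear":[-0.0016,0.0312,0.02],"delta_rot":[0,0,0],"claw":1},
  {"linear":[-0.0014,0.0313,0.022],"delta_rot":[0,0,0],"claw":1},
  {"linear":[0,0,0],"delta_rot":[0,0,0],"claw":1},
  {"linear":[0,0,0],"delta_rot":[0,0,0],"claw":1},
  {"linear":[0,0,0],"delta_rot":[0,0,0],"claw":1},
  {"linear":[0,0,0],"delta_rot":[0,0,0],"claw":1},
])

```text
clock: 21.58
eef_pos: [0.4596, 0.1622, 0.1007]
tcp_rot: [-179.9, 0.1, -93.6]
contact_force: [0.2, -0.2, 0.4]
width: 0.0854
finger_force: 0.0
```

```bash
python3 -c "
from h import *
go(.458,.1615,.022,-93.6)
near(.033,.046,'w5.png')"
```

```text
t 21.58 p [0.4596 0.1622 0.1007] rpy [-1.799e+02  1.000e-01 -9.360e+01] turn_z 0.001 shift [0.0008 0.0015 0.0787] w 0.0854 F [ 0.2 -0.2  0.4]
[73. 27.] 831 ((575.101806640625, 31.043743133544922), (25.731101989746094, 3.0894598960876465), 87.99969482421875)
[539. 117.] 528 ((341.6283264160156, 88.32225036621094), (33.01829147338867, 2.5645132064819336), 89.91999053955078)
[112. 244.] 471 ((581.73046875, 144.84645080566406), (59.72185516357422, 2.3488693237304688), 86.67412567138672)
[ 56. 248.] 354 ((614.3267211914062, 142.74542236328125), (9.003534317016602, 20.687152862548828), 18.94336700439453)
[328. 261.] 1261 ((457.4715270996094, 163.25184631347656), (25.61639404296875, 25.965229034423828), 33.349300384521484)
```

Call:
carry_out([
  {"linear":[-0.001,0.002,0],"delta_rot":[0,0,0],"claw":1},
  {"linear":[0,0,0.025],"delta_rot":[0,0,0],"claw":1},
  {"linear":[0,0,0.027],"delta_rot":[0,0,0],"claw":1},
  {"linear":[0,0,0.027],"delta_rot":[0,0,0],"claw":1},
  {"linear":[0,0,0],"delta_rot":[0,0,0],"claw":0.5},
  {"linear":[0,0,0],"delta_rot":[0,0,0],"claw":0.1},
  {"linear":[0,0,0],"delta_rot":[0,0,0],"claw":0.1},
  {"linear":[0,0,0],"delta_rot":[0,0,0],"claw":0.1},
  {"linear":[0,0,0],"delta_rot":[0,0,0],"claw":0.1},
  {"linear":[0,0,0],"delta_rot":[0,0,0],"claw":0.1},
])

```text
clock: 22.47
eef_pos: [0.4571, 0.1632, 0.0226]
tcp_rot: [-179.8, 0.1, -93.5]
contact_force: [-1.0, -1.0, 5.9]
width: 0.0246
finger_force: 48.8
```

Call:
carry_out([
  {"linear":[0,0,-0.02],"delta_rot":[0,0,0],"claw":0.1},
  {"linear":[0,0,-0.03],"delta_rot":[0,0,0],"claw":0.1},
  {"linear":[0,0,-0.03],"delta_rot":[0,0,0],"claw":0.1},
  {"linear":[0,0,-0.03],"delta_rot":[0,0,0],"claw":0.1},
  {"linear":[0,0,-0.03],"delta_rot":[0,0,0],"claw":0.1},
  {"linear":[0,0,0],"delta_rot":[0,0,0],"claw":0.1},
  {"linear":[0,0,0],"delta_rot":[0,0,0],"claw":0.1},
  {"linear":[0,0,0],"delta_rot":[0,0,0],"claw":0.1},
  {"linear":[0,0,0],"delta_rot":[0,0,0],"claw":0.1},
  {"linear":[0,0,0],"delta_rot":[0,0,0],"claw":0.1},
])

```text
clock: 23.3
eef_pos: [0.4553, 0.1619, 0.1595]
tcp_rot: [179.9, -0.1, -93.6]
contact_force: [0.4, 0.5, -2.2]
width: 0.0247
finger_force: 49.4
```

```bash
python3 - <<'E'
from h import *
# hung bin centreline from the frames taken after release (rim edges)
d=snap('scene');e=snap('side')
for im in(d,e):
    x=cloud(im);h=cv2.cvtColor(im['color'],cv2.COLOR_RGB2HSV)
    m=(((h[...,0]<8)|(h[...,0]>172))&(h[...,1]>150)&(h[...,2]>60))&(x[...,2]>.075)&(x[...,2]<.1)&(abs(x[...,1]-.011)<.045)&(x[...,0]>.62)
    w=x[m];print(len(w),cv2.minAreaRect((w[:,:2]*1000).astype(np.float32)),np.percentile(w[:,1],[1,99]))
go(.645,.0135,.15,-93.6)
E
```

```text
475 ((668.7778930664062, 9.188098907470703), (65.34185791015625, 99.80229949951172), 86.8649673461914) [-0.02437899  0.04297286]
686 ((667.142578125, 12.765619277954102), (70.20787048339844, 95.12773895263672), 86.13162994384766) [-0.0208966  0.048654 ]
t 23.4 p [0.4556 0.1622 0.1598] rpy [ 1.799e+02 -1.000e-01 -9.360e+01] turn_z 0.001 shift [ 0.1365 -0.1984  0.0098] w 0.0245 F [-0.1  0.  -1.2]
```

Call:
carry_out([
  {"linear":[0.0196,-0.0283,0],"delta_rot":[0,0,0],"claw":0.1},
  {"linear":[0.0196,-0.0283,0],"delta_rot":[0,0,0],"claw":0.1},
  {"linear":[0.0196,-0.0283,0],"delta_rot":[0,0,0],"claw":0.1},
  {"linear":[0.0196,-0.0283,0],"delta_rot":[0,0,0],"claw":0.1},
  {"linear":[0.0196,-0.0283,0],"delta_rot":[0,0,0],"claw":0.1},
  {"linear":[0.0196,-0.0283,0],"delta_rot":[0,0,0],"claw":0.1},
  {"linear":[0.0196,-0.0283,0],"delta_rot":[0,0,0],"claw":0.1},
  {"linear":[0,0,0],"delta_rot":[0,0,0],"claw":0.1},
  {"linear":[0,0,0],"delta_rot":[0,0,0],"claw":0.1},
  {"linear":[0,0,0],"delta_rot":[0,0,0],"claw":0.1},
])

```text
clock: 24.23
eef_pos: [0.6444, 0.0131, 0.1595]
tcp_rot: [179.8, -0.0, -93.6]
contact_force: [0.2, 0.9, -1.5]
width: 0.0248
finger_force: 49.7
```

```bash
python3 -c "
from h import *
go(.645,.0125,.063,-93.6)
snap('wrist','w7.png')"
```

```text
t 24.23 p [0.6444 0.0131 0.1595] rpy [179.8  -0.  -93.6] turn_z 0.0 shift [ 0.0006 -0.0006  0.0965] w 0.0248 F [ 0.2  0.9 -1.5]
```

View pics/w7.png

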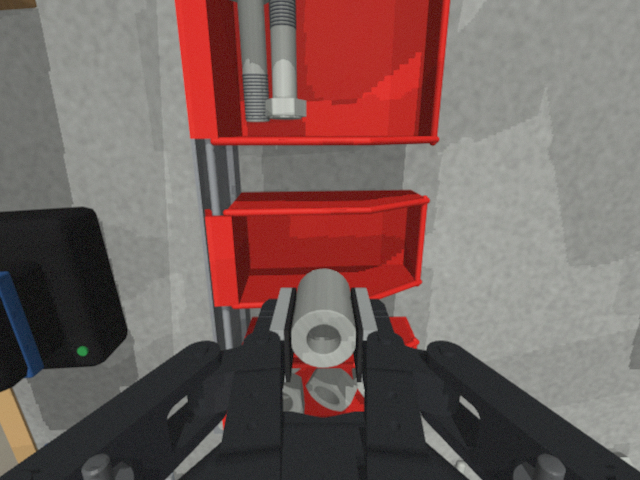

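The wrist view, from an offset camera, shows the bush upright in the jaws at (325,320) over the narrow bin at (325,245). The nuts are in nut_bin at (320,390). I'll lower and release.

Call:
carry_out([
  {"linear":[0,0,0.03],"delta_rot":[0,0,0],"claw":0.1},
  {"linear":[0,0,0.03],"delta_rot":[0,0,0],"claw":0.1},
  {"linear":[0,0,0.02],"delta_rot":[0,0,0],"claw":0.1},
  {"linear":[0,0,0.0165],"delta_rot":[0,0,0],"claw":0.1},
  {"linear":[0,0,0],"delta_rot":[0,0,0],"claw":0.1},
  {"linear":[0,0,0],"delta_rot":[0,0,0],"claw":0.1},
  {"linear":[0,0,0],"delta_rot":[0,0,0],"claw":0.45},
  {"linear":[0,0,0],"delta_rot":[0,0,0],"claw":0.45},
  {"linear":[0,0,0],"delta_rot":[0,0,0],"claw":0.45},
  {"linear":[0,0,0],"delta_rot":[0,0,0],"claw":0.45},
])

```text
clock: 25.12
eef_pos: [0.646, 0.0135, 0.0659]
tcp_rot: [-179.8, 0.0, -93.6]
contact_force: [-0.3, 0.1, 1.1]
width: 0.0383
finger_force: 0.0
```

Call:
carry_out([
  {"linear":[0,0,-0.02],"delta_rot":[0,0,0],"claw":0.45},
  {"linear":[0,0,-0.02],"delta_rot":[0,0,0],"claw":0.45},
  {"linear":[0,0,-0.03],"delta_rot":[0,0,0],"claw":0.45},
  {"linear":[0,0,-0.03],"delta_rot":[0,0,0],"claw":0.45},
  {"linear":[0,0,-0.02],"delta_rot":[0,0,0],"claw":0.45},
  {"linear":[0,0,-0.01],"delta_rot":[0,0,0],"claw":0.45},
  {"linear":[0,0,0],"delta_rot":[0,0,0],"claw":0.8},
  {"linear":[0,0,0],"delta_rot":[0,0,0],"claw":0.8},
  {"linear":[0,0,0],"delta_rot":[0,0,0],"claw":0.8},
  {"linear":[0,0,0],"delta_rot":[0,0,0],"claw":0.8},
])

```text
clock: 25.95
eef_pos: [0.6443, 0.0131, 0.1922]
tcp_rot: [179.8, -0.0, -93.6]
contact_force: [0.4, -0.1, 0.6]
width: 0.0679
finger_force: 0.0
```

```bash
python3 - <<'E'
from h import *
d=snap('side');W=cloud(d);h=cv2.cvtColor(d['color'],cv2.COLOR_RGB2HSV)
for im,r,n in((d,(slice(355,388),slice(298,368)),'side'),(snap('scene'),(slice(150,178),slice(333,368)),'scene')):
    x=cloud(im)[r];s=cv2.cvtColor(im['color'],cv2.COLOR_RGB2HSV)[r][...,1]
    q=x[(x[...,2]>.007)&(x[...,2]<.03)&(s<70)];rr=cv2.minAreaRect((q[:,:2]*1000).astype(np.float32))
    c=q[:,:2].mean(0);_,_,vt=np.linalg.svd(q[:,:2]-c);u=vt[0]*np.sign(vt[0,0]);t=(q[:,:2]-c)@u
    print(n,len(q),rr,'dir',np.degrees(np.arctan2(u[1],u[0])).round(1),'t',t.min().round(3),t.max().round(3),'z ends',np.percentile(q[t<t.min()+.012,2],90).round(3),np.percentile(q[t>t.max()-.02,2],90).round(3))
go(.375,.308,.2,-93.6)
E
```

```text
side 561 ((374.04156494140625, 310.36724853515625), (82.01263427734375, 22.881500244140625), 7.9999542236328125) dir 5.2 t -0.036 0.046 z ends 0.024 0.017
scene 53 ((344.9211730957031, 289.7984313964844), (42.6002082824707, 21.826677322387695), 66.14580535888672) dir 58.3 t -0.028 0.013 z ends 0.007 0.024
t 26.05 p [0.6447 0.0131 0.1926] rpy [179.8  -0.  -93.6] turn_z 0.001 shift [-0.2774  0.2876 -0.0074] w 0.0684 F [-1.2  0.5 -0.7]
```

Call:
carry_out([
  {"linear":[-0.0231,0.024,0],"delta_rot":[0,0,0],"claw":0.5},
  {"linear":[-0.0231,0.024,0],"delta_rot":[0,0,0],"claw":0.5},
  {"linear":[-0.0231,0.024,0],"delta_rot":[0,0,0],"claw":0.5},
  {"linear":[-0.0231,0.024,0],"delta_rot":[0,0,0],"claw":0.5},
  {"linear":[-0.0231,0.024,0],"delta_rot":[0,0,0],"claw":0.5},
  {"linear":[-0.0231,0.024,0],"delta_rot":[0,0,0],"claw":0.5},
  {"linear":[-0.0231,0.024,0],"delta_rot":[0,0,0],"claw":0.5},
  {"linear":[-0.0231,0.024,0],"delta_rot":[0,0,0],"claw":0.5},
  {"linear":[-0.0231,0.024,0],"delta_rot":[0,0,0],"claw":0.5},
  {"linear":[-0.0231,0.024,0],"delta_rot":[0,0,0],"claw":0.5},
])

```text
clock: 26.88
eef_pos: [0.4187, 0.2595, 0.1939]
tcp_rot: [180.0, -0.0, -93.6]
contact_force: [0.6, 0.1, 0.6]
width: 0.0429
finger_force: 0.0
```

Call:
carry_out([
  {"linear":[-0.0231,0.024,0],"delta_rot":[0,0,0],"claw":0.5},
  {"linear":[-0.0231,0.024,0],"delta_rot":[0,0,0],"claw":0.5},
  {"linear":[0,0,0],"delta_rot":[0,0,0.1155],"claw":0.5},
  {"linear":[0,0,0],"delta_rot":[0,0,0.1155],"claw":0.5},
  {"linear":[0,0,0],"delta_rot":[0,0,0.1155],"claw":0.5},
  {"linear":[0,0,0],"delta_rot":[0,0,0.1155],"claw":0.5},
  {"linear":[0,0,0],"delta_rot":[0,0,0.1155],"claw":0.5},
  {"linear":[0,0,0],"delta_rot":[0,0,0.1155],"claw":0.5},
  {"linear":[0,0,0],"delta_rot":[0,0,0.1155],"claw":0.5},
  {"linear":[0,0,0],"delta_rot":[0,0,0.1155],"claw":0.5},
])

```text
clock: 27.72
eef_pos: [0.3749, 0.3076, 0.1937]
tcp_rot: [-180.0, -0.1, -146.8]
contact_force: [-0.2, -0.2, 0.9]
width: 0.0429
finger_force: 0.0
```

Call:
carry_out([
  {"linear":[0,0,0.02],"delta_rot":[0,0,0.1155],"claw":0.5},
  {"linear":[0,0,0.03],"delta_rot":[0,0,0.1155],"claw":0.5},
  {"linear":[0,0,0.03],"delta_rot":[0,0,0.1155],"claw":0.5},
  {"linear":[0,0,0.02],"delta_rot":[0,0,0.1155],"claw":0.5},
  {"linear":[0,0,0],"delta_rot":[0,0,0],"claw":0.5},
  {"linear":[0,0,0],"delta_rot":[0,0,0],"claw":0.5},
  {"linear":[0,0,0],"delta_rot":[0,0,0],"claw":0.5},
  {"linear":[0,0,0],"delta_rot":[0,0,0],"claw":0.5},
  {"linear":[0,0,0],"delta_rot":[0,0,0],"claw":0.5},
  {"linear":[0,0,0],"delta_rot":[0,0,0],"claw":0.5},
])

```text
clock: 28.55
eef_pos: [0.3754, 0.3084, 0.0955]
tcp_rot: [179.9, 0.1, -172.9]
contact_force: [-0.2, -0.1, 0.6]
width: 0.0429
finger_force: 0.0
```

```bash
python3 -c "
from h import *
go(.374,.308,.015,-173)
near(.007,.028,'w8.png')"
```

```text
t 28.55 p [0.3754 0.3084 0.0955] rpy [ 1.799e+02  1.000e-01 -1.729e+02] turn_z 0.001 shift [ 0.0014 -0.0002  0.0805] w 0.0429 F [-0.2 -0.1  0.6]
[240.  37.] 1751 ((254.60830688476562, 249.52020263671875), (12.96018123626709, 45.878238677978516), 62.04594421386719)
[321. 239.] 3284 ((374.58197021484375, 308.1868591308594), (82.3879165649414, 27.22930335998535), 5.899641036987305)
[576. 367.] 1111 ((445.1513977050781, 514.929931640625), (121.61083221435547, 3.3629074096679688), 70.09813690185547)
[304. 408.] 333 ((511.2747802734375, 311.7202453613281), (29.797534942626953, 10.733131408691406), 83.40886688232422)
[462. 459.] 619 ((545.8433227539062, 449.7178039550781), (47.65664291381836, 23.484987258911133), 51.65624237060547)
```

View pics/w8.png

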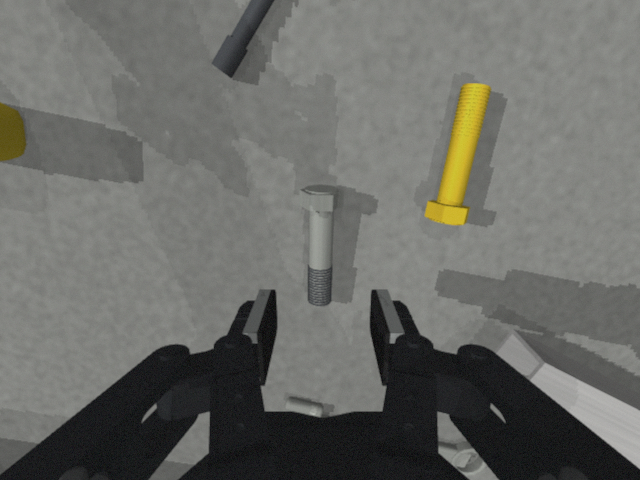

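The steel bolt is at (320,240), head uppermost in the image and aligned with the jaws. The yellow decoy at (460,155) is clear of the fingers. I'll grasp the bolt.

Call:
carry_out([
  {"linear":[0.003,0,0.02],"delta_rot":[0,0,0],"claw":0.5},
  {"linear":[0,0,0.03],"delta_rot":[0,0,0],"claw":0.5},
  {"linear":[0,0,0.0305],"delta_rot":[0,0,0],"claw":0.5},
  {"linear":[0,0,0],"delta_rot":[0,0,0],"claw":0.2},
  {"linear":[0,0,0],"delta_rot":[0,0,0],"claw":0},
  {"linear":[0,0,0],"delta_rot":[0,0,0],"claw":0},
  {"linear":[0,0,0],"delta_rot":[0,0,0],"claw":0},
  {"linear":[0,0,0],"delta_rot":[0,0,0],"claw":0},
  {"linear":[0,0,0],"delta_rot":[0,0,0],"claw":0},
  {"linear":[0,0,0],"delta_rot":[0,0,0],"claw":0},
], newtons=70)

```text
clock: 29.43
eef_pos: [0.3721, 0.3075, 0.0144]
tcp_rot: [180.0, 0.0, -173.0]
contact_force: [-0.4, -0.9, -1.5]
width: 0.0129
finger_force: 68.3
```

Call:
carry_out([
  {"linear":[0,0,-0.02],"delta_rot":[0,0,0],"claw":0},
  {"linear":[0,0,-0.03],"delta_rot":[0,0,0],"claw":0},
  {"linear":[0,0,-0.03],"delta_rot":[0,0,-0.1155],"claw":0},
  {"linear":[0,0,-0.03],"delta_rot":[0,0,-0.1155],"claw":0},
  {"linear":[0,0,-0.03],"delta_rot":[0,0,-0.1155],"claw":0},
  {"linear":[0,0,-0.02],"delta_rot":[0,0,-0.1155],"claw":0},
  {"linear":[0,0,0],"delta_rot":[0,0,-0.1155],"claw":0},
  {"linear":[0,0,0],"delta_rot":[0,0,-0.1155],"claw":0},
  {"linear":[0,0,0],"delta_rot":[0,0,-0.1155],"claw":0},
  {"linear":[0,0,0],"delta_rot":[0,0,-0.1155],"claw":0},
])

```text
clock: 30.27
eef_pos: [0.3717, 0.307, 0.1741]
tcp_rot: [180.0, 0.0, -119.7]
contact_force: [0.2, -0.5, -2.1]
width: 0.0135
finger_force: 68.7
```

Call:
carry_out([
  {"linear":[0,0,0],"delta_rot":[0,0,-0.1155],"claw":0},
  {"linear":[0,0,0],"delta_rot":[0,0,-0.1155],"claw":0},
  {"linear":[0,0,0],"delta_rot":[0,0,-0.1155],"claw":0},
  {"linear":[0,0,0],"delta_rot":[0,0,-0.1155],"claw":0},
  {"linear":[0,0,0],"delta_rot":[0,0,0],"claw":0},
  {"linear":[0,0,0],"delta_rot":[0,0,0],"claw":0},
  {"linear":[0,0,0],"delta_rot":[0,0,0],"claw":0},
  {"linear":[0,0,0],"delta_rot":[0,0,0],"claw":0},
  {"linear":[0,0,0],"delta_rot":[0,0,0],"claw":0},
  {"linear":[0,0,0],"delta_rot":[0,0,0],"claw":0},
])

```text
clock: 31.1
eef_pos: [0.372, 0.3074, 0.1738]
tcp_rot: [180.0, 0.0, -93.6]
contact_force: [-0.5, -0.6, -0.8]
width: 0.0128
finger_force: 68.7
```

```bash
python3 -c "
from h import *
go(.610,-.104,.175,-93.6)"
```

```text
t 31.1 p [0.372  0.3074 0.1738] rpy [180.    0.  -93.6] turn_z -0.0 shift [ 0.3957 -0.2633 -0.0012] w 0.0128 F [-0.5 -0.6 -0.8]
```

Call:
carry_out([
  {"linear":[0.0287,-0.0189,0],"delta_rot":[0,0,0],"claw":0},
  {"linear":[0.0287,-0.0189,0],"delta_rot":[0,0,0],"claw":0},
  {"linear":[0.0287,-0.0189,0],"delta_rot":[0,0,0],"claw":0},
  {"linear":[0.0287,-0.0189,0],"delta_rot":[0,0,0],"claw":0},
  {"linear":[0.0287,-0.0189,0],"delta_rot":[0,0,0],"claw":0},
  {"linear":[0.0287,-0.0189,0],"delta_rot":[0,0,0],"claw":0},
  {"linear":[0.0287,-0.0189,0],"delta_rot":[0,0,0],"claw":0},
  {"linear":[0.0287,-0.0189,0],"delta_rot":[0,0,0],"claw":0},
  {"linear":[0.0287,-0.0189,0],"delta_rot":[0,0,0],"claw":0},
  {"linear":[0.0287,-0.0189,0],"delta_rot":[0,0,0],"claw":0},
])

```text
clock: 31.93
eef_pos: [0.5435, 0.0076, 0.1738]
tcp_rot: [180.0, 0.0, -93.6]
contact_force: [0.6, 1.7, -1.5]
width: 0.0133
finger_force: 68.7
```

Call:
carry_out([
  {"linear":[0.0287,-0.0189,0],"delta_rot":[0,0,0],"claw":0},
  {"linear":[0.0287,-0.0189,0],"delta_rot":[0,0,0],"claw":0},
  {"linear":[0.0287,-0.0189,0],"delta_rot":[0,0,0],"claw":0},
  {"linear":[0.0287,-0.0189,0],"delta_rot":[0,0,0],"claw":0},
  {"linear":[0,0,0],"delta_rot":[0,0,0],"claw":0},
  {"linear":[0,0,0],"delta_rot":[0,0,0],"claw":0},
  {"linear":[0,0,0],"delta_rot":[0,0,0],"claw":0},
  {"linear":[0,0,0],"delta_rot":[0,0,0],"claw":0},
  {"linear":[0,0,0],"delta_rot":[0,0,0],"claw":0},
  {"linear":[0,0,0],"delta_rot":[0,0,0],"claw":0},
])

```text
clock: 32.77
eef_pos: [0.6109, -0.109, 0.1742]
tcp_rot: [-180.0, 0.0, -93.5]
contact_force: [-0.6, -0.6, -1.9]
width: 0.0132
finger_force: 68.8
```

```bash
python3 -c "
from h import *
go(.611,-.1106,.064,-93.6)
d=snap('wrist');e=snap('scene')
cv2.imwrite('pics/c9.png',np.hstack([cv2.resize(d['color'][:,:,::-1],(400,300)),cv2.resize(e['color'][200:350,270:470,::-1],(400,300),interpolation=cv2.INTER_CUBIC)]))"
```

```text
t 32.77 p [ 0.6109 -0.109   0.1742] rpy [-180.     0.   -93.5] turn_z 0.002 shift [ 0.0016 -0.0002  0.1102] w 0.0132 F [-0.6 -0.6 -1.9]
```

View pics/c9.png

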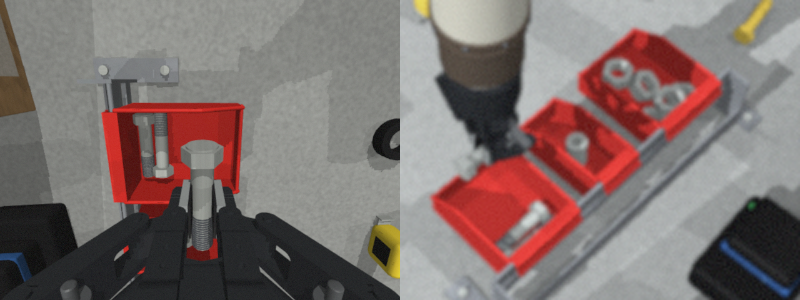

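The bolt is held along the rail direction over bolt_bin's clear front. The bush stands in the narrow bin at (577,140) and the nuts are in nut_bin. I'll lower and release.

Call:
carry_out([
  {"linear":[0.0016,0,0.03],"delta_rot":[0,0,0],"claw":0},
  {"linear":[0,0,0.03],"delta_rot":[0,0,0],"claw":0},
  {"linear":[0,0,0.03],"delta_rot":[0,0,0],"claw":0},
  {"linear":[0,0,0.02],"delta_rot":[0,0,0],"claw":0},
  {"linear":[0,0,0],"delta_rot":[0,0,0],"claw":0},
  {"linear":[0,0,0],"delta_rot":[0,0,0],"claw":0},
  {"linear":[0,0,0],"delta_rot":[0,0,0],"claw":0.35},
  {"linear":[0,0,0],"delta_rot":[0,0,0],"claw":0.35},
  {"linear":[0,0,0],"delta_rot":[0,0,0],"claw":0.35},
  {"linear":[0,0,0],"delta_rot":[0,0,0],"claw":0.35},
])

```text
clock: 33.7
eef_pos: [0.6121, -0.1116, 0.0657]
tcp_rot: [-179.8, 0.0, -93.5]
contact_force: [0.6, 0.3, 0.4]
width: 0.03
finger_force: 0.0
```

Call:
carry_out([
  {"linear":[0,0,-0.02],"delta_rot":[0,0,0],"claw":0.35},
  {"linear":[0,0,-0.02],"delta_rot":[0,0,0],"claw":0.35},
  {"linear":[0,0,-0.03],"delta_rot":[0,0,0],"claw":0.35},
  {"linear":[0,0,-0.03],"delta_rot":[0,0,0],"claw":0.35},
  {"linear":[0,0,-0.03],"delta_rot":[0,0,0],"claw":0.35},
  {"linear":[0,0,-0.03],"delta_rot":[0,0,0],"claw":0.35},
  {"linear":[0,0,-0.03],"delta_rot":[0,0,0],"claw":0.35},
  {"linear":[0,0,-0.02],"delta_rot":[0,0,0],"claw":0.35},
  {"linear":[0,0,0],"delta_rot":[0,0,0],"claw":0.35},
  {"linear":[0,0,0],"delta_rot":[0,0,0],"claw":0.35},
])

```text
clock: 34.53
eef_pos: [0.6115, -0.1116, 0.2763]
tcp_rot: [-179.7, 0.0, -93.6]
contact_force: [-0.6, -0.1, -0.7]
width: 0.0299
finger_force: 0.0
```

```bash
python3 -c "
from h import *
d=snap('side');e=snap('scene')
cv2.imwrite('pics/c10.png',np.hstack([cv2.resize(d['color'][130:290,180:380,::-1],(400,320),interpolation=cv2.INTER_CUBIC),cv2.resize(e['color'][195:355,270:470,::-1],(400,320),interpolation=cv2.INTER_CUBIC)]))"
```

```text
(no output)
```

View pics/c10.png

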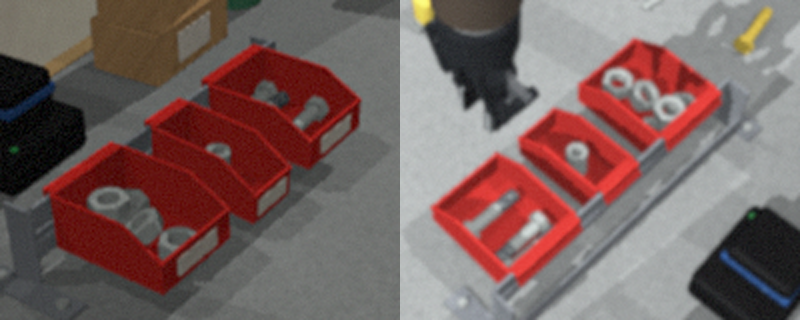

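The bolt is in bolt_bin at (495,210), the bush in the narrow bin at (577,150) and both nuts in nut_bin, with the narrow bin hanging level and the gripper clear. I'm handing in.

```bash
python3 -c "
from h import *
print(hand_in())"
```

```text
the job is handed in; nothing more can be done
None
```

The job is handed in at about 35 s; the last camera views showed the narrow bin hanging on the rail between the other two, the bolt in bolt_bin, both nuts in nut_bin and the bush in the hung bin, but the hand-in returned no verdict.

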